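Run home a digestion-vessel cap with a bar

ROBOT

A 6-joint arm with a two-finger parallel gripper is mounted at the origin on the work surface. World frame = base frame: x ahead of the robot, y to its left, z up, the work surface at z = 0. Lengths are in m, angles in rad, forces in N, time in s.
With the tool pointing down it reaches from about 0.25 to 0.775 m from the base axis. Payload 4 kg.
Tool frame: the origin (TCP) lies at the very end of the fingers, on their centre line; the grasp point (between the pads) lies 19 mm behind it; z points along the fingers, y is the line along which they close (so a half turn about z gives the same grasp; the last joint's range is limited). The gripper opens to 85 mm and grips with 20 to 120 N. Pads are 22 mm wide; open, the fingers measure 114 mm over their backs; the gripper's body (76 mm by 85 mm) begins 54 mm behind the grasp point. The pads swing forward as they close: fully open they stand 13 mm farther back than shut.
Start: joints at [-1.251, 0.087, 1.371, -0, 1.684, -0.103], TCP at [0.226, -0.502, 0.231] pointing down, gripper open.
Joint ranges: [-3.1, 3.1], [-0.76, 2.03], [0.27, 2.55], [-1.08, 4.22], [0.17, 2.65], [-2.57, 2.57]. Speed limits (rad/s): [2.79, 2.79, 3.14, 3.14, 3.14, 3.14].

INTERFACE

Orientations are given as a unit quaternion [x, y, z, w].
In Python, from plant import get_obs, capture, get_calibration, sign_off gives the robot as it stands. The module is installed in compiled form; this text tells all that it offers.
- The arm moves only by the tool servo_tool, never from a script. Its argument "motion" is a list of rows, each a list of 7 numbers: the opening in per cent of the stroke, from 0 (shut) to 100 (fully open), then the shift along the tool's x, y, z in m, then the turn, a rotation vector about the tool's x, y, z in rad. A call has 1 to 12 rows; each row shifts and turns the commanded pose from where the row before left it, along the tool's axes as they then stand; what a row does not reach is not made up. A row lasts 1/8 s, in which the tool goes at most 62.5 mm and 10.7 degrees, less where a joint would pass 70% of its speed; a pose out of reach is approached as far as the arm can. A call with a gripper value outside its range is refused whole. The fingers move at their own pace and stop on an object; "force" is the grip in N (left out, the last holds). Time passes only in rows, so rows that do not move let the fingers close. It gives the time, the measured TCP pose, the force, the opening and the grip force at its end, in the units of the state.
- get_obs(): the state, without advancing time (a new reading comes with each control period).
- capture(name): name is "scene" or "top" or "wrist"; returns (picture, depth): 384x512x3 uint8, blue, green, red; 384x512 float32, m along the optical axis (not along the pixel's ray), 0 where there is no reading.
- get_calibration(name): a dict with "fx", "fy", "cx", "cy" (pixels), "D" ([k1, k2, p1, p2, k3] as OpenCV has them; the pictures are not rectified), "R" (3x3) and "t" (3): a world point X has camera coordinates R X + t. Camera axes: x right, y down, z forward; pixel columns grow to the right and rows downward; lengths in m; the calibration is good to about 2 mm. A picture is of the moment at which its call begins: read the wrist's pose just before it. get_calibration takes no time and is no camera call; for the wrist camera it gives the pose at the moment of the call.
- sign_off(): hands the job in; it is judged then, once.
The state is a dict: "time": time; "joint_positions": joint angles; "dq": joint speeds; "effort": joint torques, N m; "tool_pos": TCP position; "orientation": TCP orientation; "wrist_force": force on the tool from outside, world axes, zero at the start; "torque": the same for the moment, N m; "finger_gap": finger opening in m; "finger_force": force on a finger pad.
Only numpy, scipy, OpenCV 4.12 (cv2) and the standard library are available. Lean on these libraries where they do the work, as an engineer would, in place of code of your own. Each camera call takes 0.05 s, during which the arm holds its last target. There are 200 camera calls.

TASK

The screw cap of the middle pressure vessel in the block is still loose: with the steel bar from the rest, screw it clockwise (seen from above) fully home, moving the bar from hole to hole as the neighbouring caps leave only a short swing. Feel for the stop, come up to it slowly, and never push the bar sideways with more than about 15 N. Then lay the bar back in the two notches of its rest, and leave everything else on the bench where it is.

Things in the scene. Friction and masses are not known exactly. Their poses are not given: they have to be found in the camera images.
- block: Aluminium block, 130 (x) by 430 (y) by 45 mm high, screwed down, holding three vessels 145 mm apart along y with screw caps 88 mm across; only the middle cap is loose. Origin: centre of the underside, under the loose cap's axis; z up; -x faces the robot. A held bar swings over its -x or its +x side, about 50 degrees either way of the x axis, before it nears a neighbour cap.
- cap: The loose middle cap: plain steel disc, 88 mm across, 42 mm high, with an 8 mm plug on top. Six round radial holes, 11.5 mm wide, 60 degrees apart, run level into the rim 20 mm above its underside, 30 mm deep (bottoms 14 mm from the axis). Origin: centre of its underside, about 65 mm above the bench; z up; its x axis points along a hole. Clockwise screws it down 6 mm a turn.
- cap_hub (a point): On the loose cap's axis at the height of its holes: 85 mm above the bench when home, up to 2 mm more before. The cap starts 100 to 120 degrees short of home; its heading when home differs between vessels and only the hard stop tells it. Until then it turns against an even 0.5 N m or so (about 5 N on the bar 100 mm from the axis) and stays where it is left.
- bar: Plain round steel bar, 10 mm thick, 170 mm long, rounded ends, about 0.11 kg. Origin: its middle, on its axis; x runs along it. At the start it lies level in the rest. With an end at the bottom of a hole its middle is 99 mm from the cap's axis.
- bar_a (a point): The tip of the bar's +x end, 85 mm from its middle; either end may be used.
- bar_b (a point): The tip of the bar's -x end, 85 mm from its middle.
- rest: Low dark steel rest, screwed down: a plate 150 by 70 by 8 mm with two cheeks 10 mm thick, 55 mm either side of the middle (100 mm free between). Each cheek has a notch open at the top, 14 mm wide, its floor 45 mm above the bench, its sides flaring up to 70 mm height. Origin: centre of the underside; the bar lies in the notches along x, its axis 50 mm above the bench.
- liner: White plastic liner cup, 52 mm across, 60 mm high; loose bystander, to be left alone. Origin: at its underside.
- gasket: White flat ring, 68 mm across, 5 mm thick; loose bystander, to be left alone. Origin: at its underside.
- wrench: Open-ended wrench lying flat, 170 mm long; loose bystander, to be left alone. Origin: at its underside, mid-length.
- conical_flask: Glass conical flask, 84 mm across, 125 mm high; loose bystander, to be left alone. Origin: at its underside.
- reagent_bottle: Amber bottle, 72 mm across, 150 mm high; loose bystander, to be left alone. Origin: at its underside.
- beaker: Glass beaker, 70 mm across, 85 mm high; loose bystander, to be left alone. Origin: at its underside.
- sample_jar: Small capped glass jar, 48 mm across, 55 mm high; loose bystander, to be left alone. Origin: at its underside.
Things that resemble listed ones, but are neither listed nor needed, are in the scene too. Several things have the shape of the bar; the one meant has the colours described above. What is shaped like the rest but purple is not meant.

How it is judged:
By the outcome, as a careful person would: the job done as asked, in the order asked, and still so for the second after the job is handed in, with the robot touching nothing.
It also fails if it takes over 70 s, if anything falls off the work surface, if the arm or the gripper's body presses on something with over 40 N, if the wrist force passes 120 N, or if a joint passes its speed limit or range.

## Working session

There is one attempt and no reset: what is moved stays moved. The work goes in short steps, Python scripts to look and compute and a tool call to move; the robot and the scene stay as the last step left them, time stands still between calls to the robot, and variables do not carry over. Pictures are saved under pics/ and viewed, at most 10 in all, crops included, and the job is handed in when it is done.

Besides the shell and the picture viewer there is one more tool, called after "Emit:" as name(argument=value, ...), one argument or row to a line, values as JSON. servo_tool: Moves the arm, as the interface text tells. Its arguments: {"type":"object","properties":{"motion":{"type":"array","items":{"type":"array","items":{"type":"number"}}},"force":{"type":"number"}},"required":["motion"]}

```bash
mkdir -p pics; cat > h.py <<'E'
import numpy as np, cv2
from plant import get_obs, capture, get_calibration
def K(c): return np.array([[c['fx'],0,c['cx']],[0,c['fy'],c['cy']],[0,0,1.]])
def ray(c,px):
    p=cv2.undistortPoints(np.array(px,float).reshape(-1,1,2),K(c),np.array(c['D'],float)).reshape(-1,2)
    R=np.array(c['R']);t=np.array(c['t'])
    d=np.c_[p,np.ones(len(p))]@R
    return -R.T@t,d
def onz(c,px,z):
    o,d=ray(c,px); return o+d*((z-o[2])/d[:,2])[:,None]
def proj(c,X):
    R=np.array(c['R']);return cv2.projectPoints(np.array(X,float).reshape(-1,1,3),cv2.Rodrigues(R)[0],np.array(c['t'],float),K(c),np.array(c['D'],float))[0].reshape(-1,2)
def cloud(c,dep):
    v,u=np.mgrid[:384,:512]; o,d=ray(c,np.c_[u.ravel(),v.ravel()])
    return (o+d*dep.reshape(-1,1)).reshape(384,512,3)
E
python3 - <<'E'
from h import *
import pickle
print(get_obs())
out={}
for n in ["scene","top"]:
    im,d=capture(n);c=get_calibration(n);out[n]=(im,d,c);cv2.imwrite(f'pics/{n}.png',cv2.resize(im,(800,600),interpolation=cv2.INTER_CUBIC))
    print(n,c)
pickle.dump(out,open('a.pkl','wb'))
E
```

```text
{'time': 0.0, 'joint_positions': array([-1.25110388e+00,  8.79401708e-02,  1.37230011e+00,  6.69162990e-06,
        1.68361631e+00, -1.03093891e-01]), 'dq': array([-0.00135973,  0.00054384,  0.00049502,  0.00044071,  0.00077531,
        0.00220847]), 'effort': array([-3.83056113e-04, -3.51860797e+01, -3.13276649e+01, -2.86106688e-04,
        1.06622968e-02, -2.04252939e-05]), 'tool_pos': array([ 0.22550353, -0.50107638,  0.23012399]), 'orientation': array([ 9.77738841e-01,  2.09822491e-01, -1.19046622e-04, -1.12569827e-03]), 'wrist_force': array([-0.29368075,  0.59074049,  1.1539873 ]), 'torque': array([-0.01916026, -0.03496491,  0.00097934]), 'finger_force': 0.0, 'finger_gap': 0.08518725204654175}
scene {'fx': 415.25183880454153, 'fy': 415.25183880454153, 'cx': 251.72550647925215, 'cy': 196.13741619955147, 'D': array([-0.12186241,  0.        ,  0.        ,  0.        ,  0.        ]), 'R': array([[-0.79563713,  0.60551664,  0.01763931],
       [ 0.31616051,  0.43991474, -0.84054599],
       [-0.51672438, -0.66319275, -0.54145295]]), 't': array([ 0.30923314, -0.14682066,  1.66318961])}
top {'fx': 373.7021114215508, 'fy': 373.7021114215508, 'cx': 253.00491896593215, 'cy': 197.85405314404107, 'D': array([-0.01084153,  0.        ,  0.        ,  0.        ,  0.        ]), 'R': array([[ 0.01140741, -0.99992523,  0.00440541],
       [-0.98140064, -0.01204018, -0.19159282],
       [ 0.19163154, -0.0021379 , -0.98146461]]), 't': array([0.12395767, 0.50043743, 1.34333655])}
```

View pics/top.png

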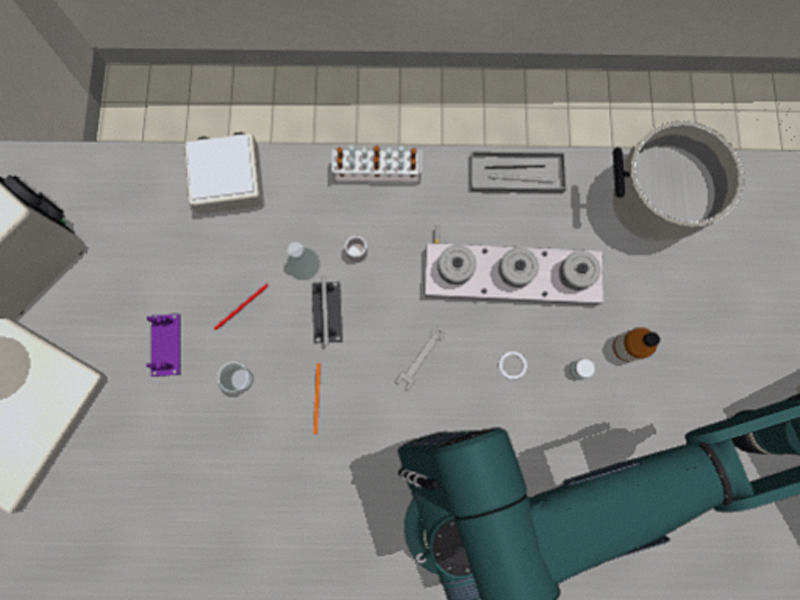

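View pics/scene.png

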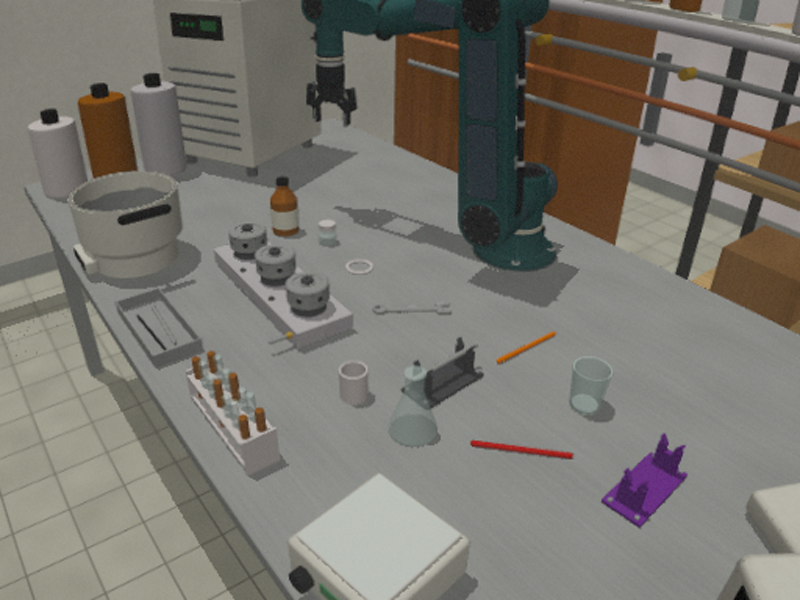

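Scene: top view (800×600) shows the block at (515,272) with caps at (457,263), (518,266), (580,270). The candidates for the bar are the steel bar in the dark rest (324,312), the red bar (240,306), and the orange bar (317,398). The candidates for the rest are the dark one (327,312) and the purple one (165,344). I choose the steel bar in the dark rest.

```bash
python3 - <<'E'
from h import *
import pickle
o=pickle.load(open('a.pkl','rb'))
im,d,c=o['top']; P=cloud(c,d)
print('cam',-np.array(c['R']).T@c['t'])
hsv=cv2.cvtColor(im,cv2.COLOR_BGR2HSV)
# cap tops
roi=np.zeros((384,512),bool); roi[145:200,265:395]=1
m=(roi&(P[...,2]>.095)&(P[...,2]<.125)).astype(np.uint8)
n,l,s,ce=cv2.connectedComponentsWithStats(m)
for i in range(1,n):
    if s[i,4]>50:
        q=P[l==i]; r=cv2.minEnclosingCircle(np.float32(q[:,:2])); print('cap',s[i],q.mean(0),r, np.percentile(q[:,2],[10,50,90]))
        q=P[(l==i)&(P[...,2]>.1)&(P[...,2]<.112)];print((q.max(0)+q.min(0))/2)
# block top
m=(roi&(P[...,2]>.035)&(P[...,2]<.055)).astype(np.uint8)
q=P[m>0]; print('block',cv2.minAreaRect(np.float32(q[:,:2])),np.median(q[:,2]))
# bar
roi[:]=0; roi[170:230,195:222]=1
q=P[roi&(P[...,2]>.035)]; print('restz',np.histogram(q[:,2],np.arange(.035,.08,.005)))
m=roi&(P[...,2]>.048)&(P[...,2]<.059)
q=P[m];print('bar',cv2.minAreaRect(np.float32(q[:,:2])),len(q),q[:,:3].min(0),q.max(0), cv2.fitLine(np.float32(q[:,:2]),cv2.DIST_HUBER,0,.01,.01).ravel())
q=P[roi&(P[...,2]>.004)&(P[...,2]<.013)];print('plate',cv2.minAreaRect(np.float32(q[:,:2])),len(q))
a=cv2.resize(im[165:235,185:235],None,fx=7,fy=7,interpolation=cv2.INTER_CUBIC)
b=cv2.resize(o['scene'][0][145:215,130:230],None,fx=4.0,fy=7,interpolation=cv2.INTER_CUBIC)
cv2.imwrite('pics/crop.png',np.hstack([a,b]))
E
```

```text
cam [0.23228994 0.13284567 1.41377142]
cap [281 157  23  24 436] [ 0.60014053 -0.01017237  0.10611418] ((0.6015414595603943, -0.010168773122131824), 0.04460325092077255) [0.10180675 0.10581954 0.11057577]
[ 0.60028705 -0.01036691  0.10607923]
cap [320 158  24  24 459] [ 0.59434828 -0.15315439  0.10780744] ((0.5961397886276245, -0.153864786028862), 0.04462028667330742) [0.10366846 0.10743606 0.11270665]
[ 0.59637391 -0.153517    0.10588757]
cap [359 160  25  24 456] [ 0.59003689 -0.29806465  0.10587087] ((0.5909720063209534, -0.29973313212394714), 0.04467207193374634) [0.10166675 0.10539826 0.11074186]
[ 0.59099741 -0.29937901  0.105979  ]
block ((0.6113156080245972, -0.1575840413570404), (0.4277465045452118, 0.16163025796413422), 87.99271392822266) 0.04435089284611604
restz (array([ 6, 22, 25, 75, 46, 16, 14,  5]), array([0.035, 0.04 , 0.045, 0.05 , 0.055, 0.06 , 0.065, 0.07 , 0.075]))
bar ((0.5137670040130615, 0.2979687452316284), (0.19607460498809814, 0.048944443464279175), 16.183822631835938) 126 [0.41379002 0.27277557 0.04802741] [0.60272848 0.34879609 0.05893907] [0.9964535  0.08414463 0.5088578  0.298102  ]
plate ((0.5020086765289307, 0.30254286527633667), (0.22741210460662842, 0.10036312788724899), 1.6572754383087158) 506
```

View pics/crop.png

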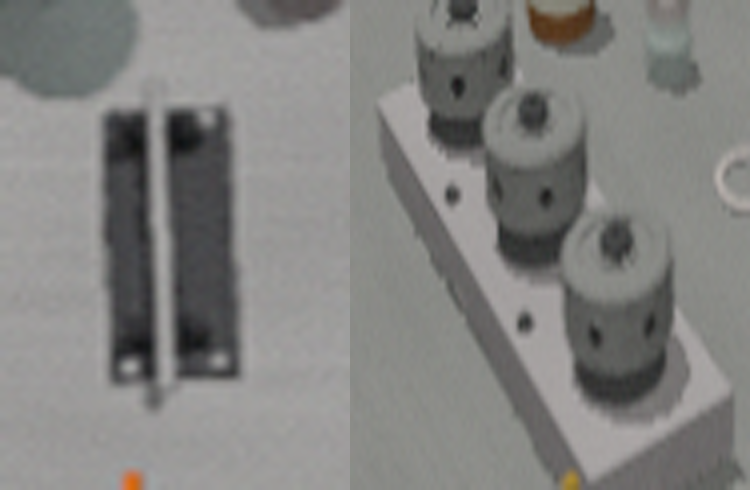

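The crop confirms it: the steel bar lies in the dark rest, from crop (155,85) to (160,400), nearly along world x. In the scene crop the middle cap shows holes at (545,198) and (498,188).

```bash
python3 - <<'E'
from h import *
import pickle
o=pickle.load(open('a.pkl','rb'))
im,d,c=o['top']
g=cv2.cvtColor(im,cv2.COLOR_BGR2GRAY).astype(float)
pts=[]
for v in range(184,218):
    w=g[v,200:216]; k=np.arange(203,213); x=g[v,203:213]; x=x-np.percentile(x,30); x[x<0]=0; pts.append(((k*x).sum()/x.sum(),v))
pts=np.array(pts); X=onz(c,pts,.053); f=cv2.fitLine(np.float32(X[:,:2]),cv2.DIST_HUBER,0,.01,.01).ravel()
print('bar line',f,np.degrees(np.arctan2(f[1],f[0])))
C=lambda u,v:(185+u/7,165+v/7)
print('bar ends',onz(c,[C(155,85),C(153,400)],.05))
print('plate',onz(c,[C(105,108),C(230,108),C(113,382),C(238,375)],.008))
print('flask etc',onz(c,[(295/1.5625,245/1.5625),(355/1.5625,247/1.5625)],.06))
s,ds,cs=o['scene']
cen=np.array([.5963,-.154])
for u,v in [(545,198),(498,188)]:
    og,dd=ray(cs,[(130+(u-350)/4,145+v/7)]); dd=dd[0]
    a=dd[:2]@dd[:2]; e=og[:2]-cen; b=e@dd[:2]; cc=e@e-.044**2
    D=b*b-a*cc; t=(-b-np.sqrt(max(D,0)))/a; X=og+t*dd; print('hole',X,np.degrees(np.arctan2(*(X[:2]-cen)[::-1])))
print('plug',onz(cs,[(130+(535-350)/4,145+105/7)],.116))
print('wristcal',get_calibration('wrist'))
E
```

```text
bar line [0.9976976  0.06781983 0.50121886 0.29875594] 3.8887753
bar ends [[0.57574115 0.30309942 0.05      ]
 [0.40566161 0.29821065 0.05      ]]
plate [[0.57289558 0.3354943  0.008     ]
 [0.57374881 0.2664677  0.008     ]
 [0.42053624 0.32528758 0.008     ]
 [0.42517622 0.25776413 0.008     ]]
flask etc [[0.65135752 0.37377559 0.06      ]
 [0.64814161 0.22888637 0.06      ]]
hole [ 0.61022444 -0.11226141  0.08653062] 71.55074897958288
hole [ 0.63854405 -0.1416939   0.08785711] 16.24135381523167
plug [[ 0.59655942 -0.15002727  0.116     ]]
wristcal {'fx': 273.19445251088945, 'fy': 273.19445251088945, 'cx': 254.72607715226695, 'cy': 192.61921257255884, 'D': array([-0.06593994,  0.        ,  0.        ,  0.        ,  0.        ]), 'R': array([[ 0.40990161, -0.91212737, -0.00207873],
       [-0.87897433, -0.39560976,  0.26626501],
       [-0.24368997, -0.1073153 , -0.96389762]]), 't': array([-0.54779235, -0.03491593,  0.3779743 ])}
```

```bash
cat >> h.py <<'E'
from scipy.spatial.transform import Rotation as Ro
def Rh(deg):  # tool down, tool x at world heading deg
    return Ro.from_euler('z',deg,degrees=True)*Ro.from_euler('x',180,degrees=True)
def show(o=None):
    o=o or get_obs(); R=Ro.from_quat(o['orientation']); x=R.apply([1,0,0])
    print('t',round(o['time'],2),'tcp',np.round(o['tool_pos'],4),'head',round(np.degrees(np.arctan2(x[1],x[0])),2),'F',np.round(o['wrist_force'],1),'T',np.round(o['torque'],2),'gap',round(o['finger_gap'],4),'q6',round(o['joint_positions'][5],2))
def rows(path,grip,start=None):
    """path: list of (xyz, heading); start (xyz,heading) or measured"""
    if start is None:
        o=get_obs();p=np.array(o['tool_pos']);R=Ro.from_quat(o['orientation'])
    else: p=np.array(start[0],float);R=Rh(start[1])
    out=[]
    for x,h in path:
        x=np.array(x,float);Rn=Rh(h)
        s=R.inv().apply(x-p); r=(R.inv()*Rn).as_rotvec()
        s=np.round(s,4); r=np.round(r,3)
        out.append([grip]+s.tolist()+r.tolist())
        p=p+R.apply(s); R=R*Ro.from_rotvec(r)
    print(str([[float('%g'%v) for v in w] for w in out]).replace(' ','').replace('.0,',',').replace('.0]',']').replace('-0,','0,'))
def lin(a,b,n):
    a0=np.array(list(a[0])+[a[1]],float);b0=np.array(list(b[0])+[b[1]],float)
    return [((a0+(b0-a0)*k/n)[:3],(a0+(b0-a0)*k/n)[3]) for k in range(1,n+1)]
E
python3 - <<'E'
from h import *
A=((.2255,-.5011,.2301),24.2);B=((.47,.296,.2),3.8)
L=lin(A,B,15); rows(L,100)
E
```

```text
[[100,0.0367,-0.0418,0.0022,-0.002,0,0.024],[100,0.0356,-0.0427,0.002,0,0,0.024],[100,0.0346,-0.0434,0.0021,0,0,0.024],[100,0.0336,-0.0443,0.002,0,0,0.023],[100,0.0325,-0.0451,0.002,0,0,0.024],[100,0.0315,-0.0458,0.002,0,0,0.024],[100,0.0303,-0.0466,0.002,0,0,0.024],[100,0.0293,-0.0473,0.002,0,0,0.023],[100,0.0281,-0.0479,0.002,0,0,0.024],[100,0.0269,-0.0486,0.0021,0,0,0.024],[100,0.0258,-0.0493,0.002,0,0,0.024],[100,0.0246,-0.0498,0.002,0,0,0.023],[100,0.0235,-0.0504,0.002,0,0,0.024],[100,0.0222,-0.051,0.002,0,0,0.024],[100,0.021,-0.0514,0.002,0,0,0.023]]
```

Emit:
servo_tool(
  motion=[
    [100,0.037,-0.042,0.002,-0.002,0,0.024],
    [100,0.036,-0.043,0.002,0,0,0.024],
    [100,0.035,-0.043,0.002,0,0,0.024],
    [100,0.034,-0.044,0.002,0,0,0.024],
    [100,0.032,-0.045,0.002,0,0,0.024],
    [100,0.032,-0.046,0.002,0,0,0.024],
    [100,0.03,-0.047,0.002,0,0,0.024],
    [100,0.029,-0.047,0.002,0,0,0.024],
    [100,0.028,-0.048,0.002,0,0,0.024],
    [100,0.027,-0.049,0.002,0,0,0.024],
    [100,0.026,-0.049,0.002,0,0,0.024],
    [100,0.025,-0.05,0.002,0,0,0.024],
  ],
)

```text
time: 1.6
tool_pos: [0.4232, 0.1386, 0.206]
orientation: [0.998, 0.067, 0.0, 0.001]
wrist_force: [0.2, -1.0, 0.2]
finger_gap: 0.0853
finger_force: 0.0
```

Emit:
servo_tool(
  motion=[
    [100,0.024,-0.05,0.002,0,0,0.024],
    [100,0.022,-0.051,0.002,0,0,0.024],
    [100,0.021,-0.051,0.002,0,0,0.024],
    [100,0,0,0,0,0,0],
    [100,0,0,0,0,0,0],
  ],
)

```text
time: 2.22
tool_pos: [0.4726, 0.2949, 0.1993]
orientation: [0.999, 0.032, -0.0, 0.002]
wrist_force: [-0.6, -0.4, -0.1]
finger_gap: 0.0859
finger_force: 0.0
```

```bash
python3 - <<'E'
from h import *
show(); c=get_calibration('wrist'); im,d=capture('wrist'); np.savez('w1.npz',im=im,d=d)
import pickle;pickle.dump(c,open('w1.pkl','wb'))
print(-np.array(c['R']).T@c['t']); P=cloud(c,d)
g=im.copy()
for X in [(.498,.2975,.05),(.413,.292,.05),(.583,.303,.05)]:
    u=proj(c,X)[0]; print(u)
cv2.imwrite('pics/w1.png',cv2.resize(im,(800,600)))
E
```

```text
t 2.23 tcp [0.4726 0.2949 0.1993] head 3.63 F [-0.6 -0.4 -0.1] T [-0.04 -0.02  0.  ] gap 0.0859 q6 1.96
[0.53879859 0.30054962 0.34149127]
[254.18771685 156.62459915]
[254.35533815 230.42179479]
[254.00066934  71.81306236]
```

View pics/w1.png

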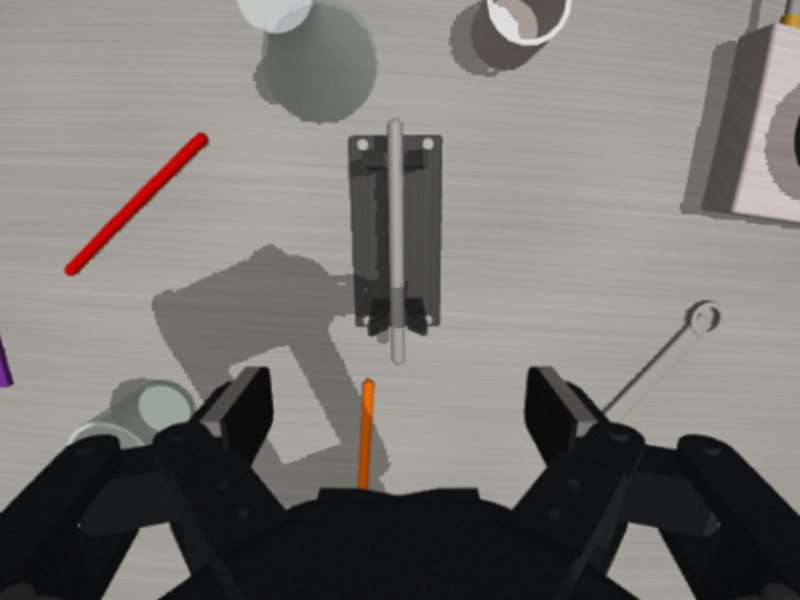

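Wrist view: the bar in the dark rest runs from (395,120) to (399,362), the flask is at (320,65) and the cup at (528,25), both clear of the grasp.

```bash
python3 - <<'E'
from h import *
import pickle
c=pickle.load(open('w1.pkl','rb')); im=np.load('w1.npz')['im']
s=512/800
X=onz(c,[(395*s,120*s),(399*s,362*s)],.05); print(X,X.mean(0),np.linalg.norm(X[1]-X[0]))
e=X[0]-X[1]; h=np.degrees(np.arctan2(e[1],e[0])); print('bar head',h)
pl=onz(c,[(349*s,137*s),(442*s,136*s),(356*s,326*s),(439*s,326*s)],.008); print(pl,pl.mean(0))
show()
m=X.mean(0)
print(m); p=get_obs()['tool_pos']
L=lin((p,3.63),((m[0],m[1],.031),h),7); rows(L,100)
E
```

```text
[[0.57819853 0.30390531 0.05      ]
 [0.41150221 0.290744   0.05      ]] [0.49485037 0.29732465 0.05      ] 0.1672150843084525
bar head 4.514355718490599
[[0.56991722 0.33762001 0.008     ]
 [0.57495016 0.26900995 0.008     ]
 [0.42303028 0.32675985 0.008     ]
 [0.42724829 0.258425   0.008     ]] [0.49878649 0.2979537  0.008     ]
t 2.27 tcp [0.4727 0.2944 0.1998] head 3.57 F [-0.1 -0.1  0.3] T [ 0.02 -0.01 -0.01] gap 0.0854 q6 1.97
[0.49485037 0.29732465 0.05      ]
[[100,0.0032,-0.0003,0.0241,0.003,0,-0.003],[100,0.0032,-0.0002,0.0241,0,0,-0.002],[100,0.0032,-0.0002,0.0242,0,0,-0.003],[100,0.0031,-0.0002,0.0241,0,0,-0.002],[100,0.0032,-0.0002,0.0241,0,0,-0.002],[100,0.0032,-0.0002,0.0241,0,0,-0.002],[100,0.0032,-0.0001,0.0241,0,0,-0.003]]
```

Emit:
servo_tool(
  motion=[
    [100,0.003,0,0.024,0.003,0,-0.002],
    [100,0.003,0,0.024,0,0,-0.002],
    [100,0.003,0,0.024,0,0,-0.002],
    [100,0.003,0,0.024,0,0,-0.002],
    [100,0.003,0,0.024,0,0,-0.002],
    [100,0.004,0,0.024,0,0,-0.002],
    [100,0.004,0,0.0245,0,0,0],
    [100,0,0,0,0,0,0],
  ],
)

```text
time: 3.28
tool_pos: [0.4946, 0.2947, 0.0299]
orientation: [0.999, 0.036, -0.002, 0.0]
wrist_force: [0.1, 0.5, 0.8]
finger_gap: 0.0855
finger_force: 0.0
```

Emit:
servo_tool(
  motion=[
    [0,0,0,0,0,0,0],
    [0,0,0,0,0,0,0],
    [0,0,0,0,0,0,0],
    [0,0,0,0,0,0,0],
    [0,0,0,0,0,0,0],
    [0,0,0,0,0,0,0],
  ],
  force=70,
)

```text
time: 4.03
tool_pos: [0.4963, 0.297, 0.0322]
orientation: [0.999, 0.037, 0.001, -0.001]
wrist_force: [-0.2, -1.1, 4.4]
finger_gap: 0.0078
finger_force: 68.3
```

Emit:
servo_tool(
  motion=[
    [0,0,0,-0.01,0,0,0],
    [0,0,0,-0.03,0,0,0],
    [0,0,0,-0.04,0,0,0],
    [0,0,0,-0.04,0,0,0],
    [0,0,0,0,0,0,0],
  ],
)

```text
time: 4.65
tool_pos: [0.4982, 0.298, 0.1564]
orientation: [0.999, 0.037, 0.005, -0.002]
wrist_force: [-0.2, -0.0, -0.9]
finger_gap: 0.0074
finger_force: 68.3
```

```bash
python3 - <<'E'
from h import *
show()
rows(lin((get_obs()['tool_pos'],4.2),((.42,-.22,.14),0),10),0)
E
```

```text
t 4.65 tcp [0.4982 0.298  0.1564] head 4.29 F [-0.2 -0.  -0.9] T [ 0.   -0.03  0.02] gap 0.0074 q6 1.94
[[0,-0.0117,0.0511,0.0013,-0.004,-0.009,0.009],[0,-0.0112,0.0511,0.0016,0,0,0.007],[0,-0.0109,0.0513,0.0016,0,0,0.008],[0,-0.0104,0.0513,0.0016,-0.001,0,0.007],[0,-0.0101,0.0514,0.0017,0,0,0.007],[0,-0.0097,0.0515,0.0016,0,0,0.008],[0,-0.0093,0.0516,0.0017,0,0,0.007],[0,-0.009,0.0516,0.0017,0,0,0.007],[0,-0.0086,0.0516,0.0016,0,0,0.008],[0,-0.0081,0.0518,0.0017,0,0,0.007]]
```

Emit:
servo_tool(
  motion=[
    [0,-0.0117,0.051,0.0015,0,0,0.008],
    [0,-0.011,0.051,0.0015,0,0,0.008],
    [0,-0.011,0.051,0.0015,0,0,0.007],
    [0,-0.0105,0.051,0.0015,0,0,0.007],
    [0,-0.01,0.051,0.0017,0,0,0.007],
    [0,-0.0097,0.0515,0.0016,0,0,0.008],
    [0,-0.0093,0.0515,0.0017,0,0,0.007],
    [0,-0.009,0.0516,0.0017,0,0,0.007],
    [0,-0.0086,0.0516,0.0016,0,0,0.008],
    [0,-0.008,0.0516,0.0017,0,0,0.007],
  ],
)

```text
time: 5.9
tool_pos: [0.417, -0.2207, 0.1331]
orientation: [1.0, 0.0, -0.001, -0.001]
wrist_force: [1.2, -0.6, -0.8]
finger_gap: 0.0074
finger_force: 68.5
```

Emit:
servo_tool(
  motion=[
    [0,0,0,0,0,0.13,0],
    [0,0,0,0,0,0.13,0],
    [0,0,0,0,0,0.13,0],
    [0,0,0,0,0,0.13,0],
    [0,0,0,0,0,0,0],
    [0,0,0,0,0,0,0],
  ],
)

```text
time: 6.65
tool_pos: [0.4183, -0.2198, 0.1347]
orientation: [0.967, 0.0, 0.257, -0.001]
wrist_force: [0.0, 0.2, -1.4]
finger_gap: 0.0075
finger_force: 68.5
```

```bash
python3 - <<'E'
from h import *
show(); c=get_calibration('wrist'); im,d=capture('wrist'); np.savez('w2.npz',im=im,d=d)
import pickle;pickle.dump(c,open('w2.pkl','wb'))
print(proj(c,[(.596,-.154,.117),(.553,-.165,.087)]))
cv2.imwrite('pics/w2.png',cv2.resize(im,(800,600),interpolation=cv2.INTER_CUBIC))
E
```

```text
t 6.65 tcp [ 0.4183 -0.2198  0.1347] head -0.03 F [ 0.   0.2 -1.4] T [-0.01  0.32 -0.03] gap 0.0075 q6 0.57
[[175.57943157  19.34366173]
 [192.91124894  85.89293878]]
```

View pics/w2.png

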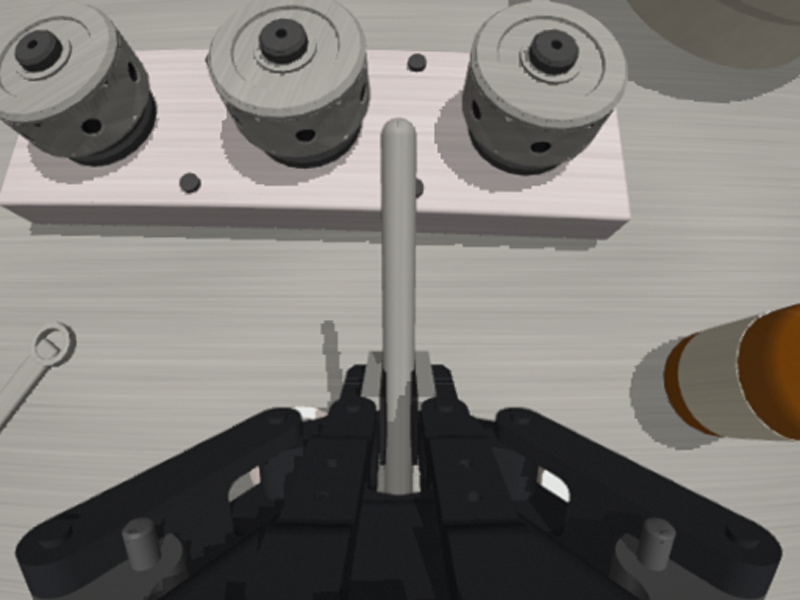

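Wrist view: the middle cap's plug is at (283,38), with a hole facing the robot at (305,135) and another at (364,90). The bar tip is at (399,120), straight in the gripper.

```bash
python3 - <<'E'
from h import *
import pickle
c=pickle.load(open('w2.pkl','rb')); im=np.load('w2.npz')['im']; d=np.load('w2.npz')['d']
g=cv2.cvtColor(im,cv2.COLOR_BGR2GRAY); P=cloud(c,d)
def blob(u,v,r,th):
    m=np.zeros_like(g); m[v-r:v+r+1,u-r:u+r+1]=(g[v-r:v+r+1,u-r:u+r+1]<th)
    n,l,s,ce=cv2.connectedComponentsWithStats(m); k=[i for i in range(1,n)]; i=max(k,key=lambda i:s[i,4]); return ce[i],s[i]
h1=blob(195,86,7,45); h2=blob(233,57,5,45); pl=blob(181,24,20,75); print(h1,h2,pl)
# cap top rim from depth
roi=np.zeros(g.shape,bool); roi[:110,130:240]=1
m=roi&(P[...,2]>.1055)&(P[...,2]<.1115)
q=P[m]; print('n',m.sum(),np.median(q[:,2]),cv2.minEnclosingCircle(np.float32(q[:,:2])))
q=P[roi&(P[...,2]>.113)&(P[...,2]<.125)]; print('plugtop',np.median(q[:,2]),cv2.minEnclosingCircle(np.float32(q[:,:2])))
for cen in [np.array([.5963,-.154])]:
  for h in (h1[0],h2[0]):
    og,dd=ray(c,[h]); dd=dd[0]
    a=dd[:2]@dd[:2]; e=og[:2]-cen; b=e@dd[:2]; cc=e@e-.044**2
    D=b*b-a*cc; t=(-b-np.sqrt(max(D,0)))/a; X=og+t*dd; print('hole',X,np.degrees(np.arctan2(*(X[:2]-cen)[::-1]))%360)
# scene holes by blob
o=pickle.load(open('a.pkl','rb')); s,ds,cs=o['scene']; g=cv2.cvtColor(s,cv2.COLOR_BGR2GRAY)
print(g[168:179,162:184])
tip=onz(c,[(399*.64,120*.64)],.134+.0165+.0425); print('tip',tip)
E
```

```text
(array([195.03947368,  85.93421053]), array([189,  83,  13,   7,  76], dtype=int32)) (array([231.72727273,  58.27272727]), array([231,  54,   3,   9,  11], dtype=int32)) (array([180.73676012,  26.63862928]), array([166,  13,  31,  28, 642], dtype=int32))
n 5224 0.10765308711851944 ((0.5941259860992432, -0.1575268805027008), 0.044233810156583786)
plugtop 0.11602749583787983 ((0.5937749743461609, -0.15748828649520874), 0.013283017091453075)
hole [ 0.55410065 -0.16645853  0.08538277] 196.44820533907614
hole [ 0.58868751 -0.19733647  0.07912024] 260.03706061496814
[[125 116  84  86  87  89  99 101 114 112 116 120 121 116 115 112 105 102
   98  85  86  81]
 [161 149  84  79  81  87  87  86  83  77  84  88  90  91  89  90  90  90
   90  87  84  87]
 [160 151  90  78  64  86  88  87  89  91  89  90  90  91  91  94  94  94
   91  88  88  86]
 [160 152 102  75  53  65  90  90  89  89  91  93  92  92  92  87  89  91
   88  87  87  87]
 [158 153  95  80  63  54  80  90  90  88  93  95  92  93  88  74  46  36
   67  87  89  86]
 [162 153 106  90  87  67  84  88  89  92  95  92  95  92  88  62  39  45
   62  80  87  84]
 [160 156 128  96  87  89  91  89  91  92  92  93  91  93  91  83  65  64
   83  86  88  89]
 [161 160 152 128  98  91  91  92  94  91  92  89  92  91  94  96  92  91
   92  89  91  89]
 [158 159 159 152 123  78  91  94  92  91  92  94  95  96  95  97  94  92
   90  88  83  81]
 [163 159 157 159 142  58  67  80  85  87  92  90  94  91  92  88  86  87
   80  82  69  57]
 [159 161 159 159 142  56  51  49  58  66  66  71  76  74  69  69  68  64
   60  49  52  63]]
tip [[ 0.48055608 -0.21922742  0.193     ]]
```

```bash
python3 - <<'E'
from h import *
rows(lin(((.4183,-.2198,.1347),0),((.4568,-.1875,.068),12.5),5),0,((.4183,-.2198,.1347),0))
E
```

```text
[[0,0.0077,-0.0065,0.0133,0,0,-0.044],[0,0.008,-0.0061,0.0134,0,0,-0.043],[0,0.0082,-0.0057,0.0133,0,0,-0.044],[0,0.0085,-0.0054,0.0134,0,0,-0.044],[0,0.0087,-0.0051,0.0133,0,0,-0.043]]
```

Emit:
servo_tool(
  motion=[
    [0,0,0,0,0,-0.13,0],
    [0,0,0,0,0,-0.13,0],
    [0,0,0,0,0,-0.13,0],
    [0,0,0,0,0,-0.13,0],
    [0,0.0077,-0.0065,0.0133,0,0,-0.044],
    [0,0.008,-0.006,0.0134,0,0,-0.043],
    [0,0.008,-0.0057,0.0133,0,0,-0.044],
    [0,0.0085,-0.0054,0.0134,0,0,-0.044],
    [0,0.0087,-0.005,0.0133,0,0,-0.043],
    [0,0,0,0,0,0,0],
    [0,0,0,0,0,0,0],
  ],
)

```text
time: 8.07
tool_pos: [0.4568, -0.1877, 0.0687]
orientation: [0.994, 0.109, 0.001, -0.0]
wrist_force: [0.5, -0.6, -1.1]
finger_gap: 0.0075
finger_force: 68.5
```

```bash
python3 - <<'E'
from h import *
show(); c=get_calibration('wrist'); im,d=capture('wrist'); np.savez('w3.npz',im=im,d=d)
import pickle;pickle.dump(c,open('w3.pkl','wb'))
P=cloud(c,d)
roi=np.zeros((384,512),bool); roi[:200,150:360]=1
q=P[roi&(P[...,2]>.105)&(P[...,2]<.111)]; print('rim',len(q),np.median(q[:,2]),cv2.minEnclosingCircle(np.float32(q[:,:2])) if len(q) else 0)
q=P[roi&(P[...,2]>.1135)&(P[...,2]<.12)]; print('plug',len(q),np.median(q[:,2]),cv2.minEnclosingCircle(np.float32(q[:,:2])) if len(q) else 0)
cv2.imwrite('pics/w3.png',cv2.resize(im,(800,600),interpolation=cv2.INTER_CUBIC))
# scene view crop
s,_=capture('scene'); cv2.imwrite('pics/s3.png',s)
E
```

```text
t 8.07 tcp [ 0.4568 -0.1877  0.0687] head 12.53 F [ 0.5 -0.6 -1.1] T [-0.04  0.   -0.02] gap 0.0075 q6 0.85
rim 2880 0.10762638890479154 ((0.5610403418540955, -0.16440869867801666), 0.027098339051008224)
plug 0 nan 0
  return _methods._mean(a, axis=axis, dtype=dtype,
  ret = ret.dtype.type(ret / rcount)
```

View pics/w3.png

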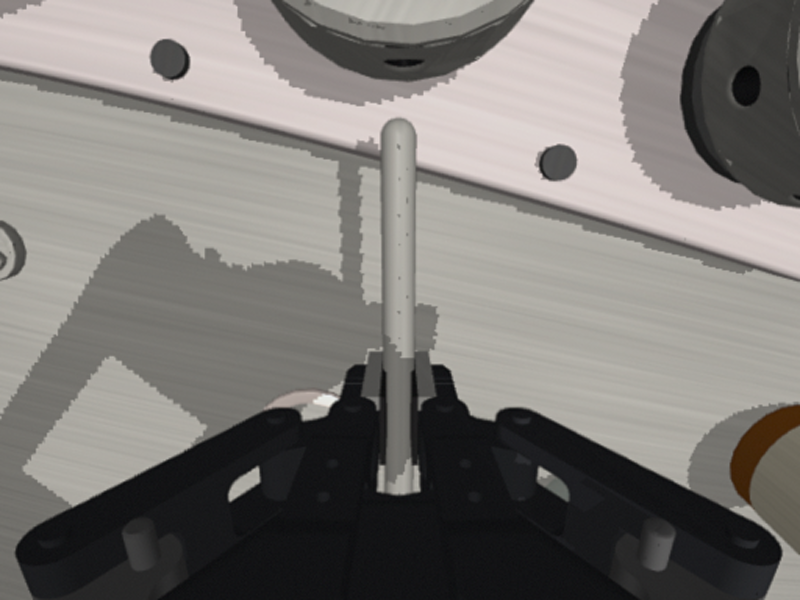

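Wrist view: the bar tip is at (399,120) and the hole in the rim shows at (405,62), about 1.5 mm to the right of the bar's line. I'll refine this numerically.

```bash
python3 - <<'E'
from h import *
import pickle
from scipy.optimize import least_squares
c=pickle.load(open('w3.pkl','rb')); z=np.load('w3.npz'); im,d=z['im'],z['d']; P=cloud(c,d); g=cv2.cvtColor(im,cv2.COLOR_BGR2GRAY)
print(g[36:46,248:272])
# outermost rim pts: per column last row with z in .085...109
pts=[]
for u in range(195,325):
    k=np.where((P[:60,u,2]>.08)&(P[:60,u,2]<.11))[0]
    if len(k): pts.append(P[k.max(),u])
pts=np.array(pts)
print(len(pts),pts[:,2].min(),pts[:,2].max())
f=lambda p:np.hypot(pts[:,0]-p[0],pts[:,1]-p[1])-.044
r=least_squares(f,[.595,-.157],loss='soft_l1',f_scale=.001); print('cap c',r.x,np.std(f(r.x)))
m=np.zeros_like(g); m[34:48,245:275]=g[34:48,245:275]<45
ys,xs=np.where(m); h=(xs.mean(),(ys.min()+ys.max())/2); print('hole px',h,xs.min(),xs.max())
for z0 in (.087,.090): print('hole',onz(c,[h],z0))
tip=onz(c,[(399*.64,118*.64),(398.5*.64,340*.64)],.0872); print('tip',tip)
E
```

```text
[[63 62 62 62 63 63 63 64 63 65 64 64 64 64 62 63 62 62 64 60 63 62 62 62]
 [55 55 55 56 57 55 54 54 54 57 56 56 54 55 55 55 54 56 54 56 56 56 57 58]
 [30 33 32 31 33 33 29 27 27 31 32 28 25 22 21 27 27 26 26 31 31 33 40 48]
 [12 10 12 14 15 15 14 15 18 22 28 26 19 17 15 15 14 13 12 12 13 17 33 50]
 [24 16 14 10 13 12 14 16 18 24 27 26 22 15 14 15 12 11 16 20 27 38 59 66]
 [55 47 36 27 20 21 17 17 16 22 26 25 23 19 19 19 21 26 45 62 62 64 71 67]
 [69 69 68 67 61 58 43 38 37 40 38 41 50 48 47 57 68 69 72 79 76 72 70 67]
 [68 71 74 77 77 79 76 76 77 79 77 78 79 77 76 75 78 77 76 76 72 67 66 63]
 [64 66 68 72 73 77 78 80 82 83 82 81 80 79 77 75 72 71 70 69 67 63 63 63]
 [61 61 62 64 67 69 70 73 73 74 74 73 71 70 69 70 68 66 65 63 61 61 60 63]]
130 0.08001834295328919 0.0838395098103929
cap c [ 0.59525261 -0.15696777] 0.00033250995234040064
hole px (np.float64(257.9468085106383), np.float64(40.0)) 246 270
hole [[ 0.55253303 -0.16671264  0.087     ]]
hole [[ 0.55177763 -0.16684736  0.09      ]]
tip [[ 0.5385109  -0.16872744  0.0872    ]
 [ 0.47587664 -0.18249984  0.0872    ]]
```

Emit:
servo_tool(
  motion=[
    [0,0.003,0.0013,0.0005,0,0,-0.005],
    [0,0.005,0,0,0,0,0],
    [0,0.004,0,0,0,0,0],
    [0,0.004,0,0,0,0,0],
    [0,0.004,0,0,0,0,0],
    [0,0,0,0,0,0,0],
  ],
)

```text
time: 8.93
tool_pos: [0.477, -0.1844, 0.068]
orientation: [0.994, 0.112, 0.001, -0.0]
wrist_force: [0.7, -0.4, -0.8]
finger_gap: 0.0076
finger_force: 68.5
```

```bash
python3 -c "
from h import *
show();x=get_obs()['tool_pos'];print(np.hypot(x[0]-.5953,x[1]+.158))"
```

```text
t 8.93 tcp [ 0.477  -0.1844  0.068 ] head 12.84 F [ 0.7 -0.4 -0.8] T [-0.03 -0.13 -0.06] gap 0.0076 q6 0.87
0.12117839998721108
```

Emit:
servo_tool(
  motion=[
    [0,0.005,0,0,0,0,0],
    [0,0.005,0,0,0,0,0],
    [0,0.004,0,0,0,0,0],
    [0,0.003,0,0,0,0,0],
    [0,0,0,0,0,0,0],
  ],
)

```text
time: 9.55
tool_pos: [0.4935, -0.1806, 0.068]
orientation: [0.994, 0.112, 0.001, -0.0]
wrist_force: [0.2, -1.2, -0.6]
finger_gap: 0.0072
finger_force: 68.6
```

```bash
cat >> h.py <<'E'
C=np.array([.5953,-.158])
def st():
    o=get_obs(); show(o); x=o['tool_pos']; v=C-x[:2]; h=np.degrees(np.arctan2(v[1],v[0])); 
    q=np.radians(h); t=np.array([-np.sin(q),np.cos(q)]); a=np.array([np.cos(q),np.sin(q)])
    print('r',round(np.hypot(*v),4),'posang',round(h,2),'Ftang',round(float(o['wrist_force'][:2]@t),2),'Frad',round(float(o['wrist_force'][:2]@a),2))
def arc(h0,h1,n,z0,r=.102,grip=0,):
    """rows from heading h0 to h1 along the circle, z falling 6 mm/turn"""
    P=lambda h:((C[0]-r*np.cos(np.radians(h)),C[1]-r*np.sin(np.radians(h)),z0-(h0-h)/360*.006),h)
    rows([P(h0+(h1-h0)*k/n) for k in range(1,n+1)],grip,P(h0))
E
python3 -c "
from h import *
st(); arc(12.8,-2,6,.068)"
```

```text
t 9.55 tcp [ 0.4935 -0.1806  0.068 ] head 12.83 F [ 0.2 -1.2 -0.6] T [-0.16 -0.1  -0.07] gap 0.0072 q6 0.89
r 0.1043 posang 12.5 Ftang -1.19 Frad -0.03
[[0,0.0001,-0.0044,0,0,0,0.043],[0,0.0001,-0.0044,0.0001,0,0,0.043],[0,0.0001,-0.0044,0,0,0,0.043],[0,0.0001,-0.0044,0.0001,0,0,0.043],[0,0.0001,-0.0043,0,0,0,0.043],[0,0.0001,-0.0044,0,0,0,0.043]]
```

Emit:
servo_tool(
  motion=[
    [0,0.0001,-0.0023,0,0,0,0.022],
    [0,0.0001,-0.0045,0,0,0,0.043],
    [0,0.0001,-0.0045,0.0001,0,0,0.043],
    [0,0.0001,-0.0045,0,0,0,0.043],
    [0,0.0001,-0.0045,0,0,0,0.043],
  ],
)

```text
time: 10.18
tool_pos: [0.4908, -0.1634, 0.0684]
orientation: [1.0, 0.013, 0.001, 0.003]
wrist_force: [0.2, -10.3, -2.4]
finger_gap: 0.0078
finger_force: 69.4
```

```bash
python3 -c "
from h import *
st()"
```

```text
t 10.18 tcp [ 0.4908 -0.1634  0.0684] head 1.49 F [  0.2 -10.3  -2.4] T [-1.41  0.01 -0.42] gap 0.0078 q6 1.12
r 0.1047 posang 2.94 Ftang -10.28 Frad -0.35
```

Emit:
servo_tool(
  motion=[
    [0,0,-0.001,0,0,0,0.03],
    [0,0,-0.002,0,0,0,0.03],
    [0,0.0001,-0.0035,0,0,0,0.033],
    [0,0.0001,-0.0035,0.0001,0,0,0.033],
    [0,0.0001,-0.0035,0,0,0,0.033],
    [0,0.0001,-0.0035,0.0001,0,0,0.033],
  ],
)

```text
time: 10.92
tool_pos: [0.4914, -0.1454, 0.0678]
orientation: [0.997, -0.082, -0.0, 0.002]
wrist_force: [-2.1, -6.6, -0.3]
finger_gap: 0.0077
finger_force: 68.8
```

```bash
python3 -c "
from h import *
st()"
```

```text
t 10.93 tcp [ 0.4914 -0.1454  0.0678] head -9.45 F [-2.1 -6.6 -0.3] T [-0.99  0.26 -0.14] gap 0.0077 q6 1.34
r 0.1047 posang -6.89 Ftang -6.8 Frad -1.26
```

Emit:
servo_tool(
  motion=[
    [0,-0.0001,-0.0042,0,0,0,0.04],
    [0,-0.0001,-0.0042,0.0001,0,0,0.04],
    [0,-0.0001,-0.0042,0,0,0,0.04],
    [0,-0.0001,-0.0042,0,0,0,0.04],
    [0,-0.0001,-0.0042,0.0001,0,0,0.04],
    [0,-0.0001,-0.0042,0,0,0,0.04],
    [0,-0.0001,-0.0042,0,0,0,0.04],
    [0,-0.0001,-0.0042,0.0001,0,0,0.04],
  ],
)

```text
time: 11.92
tool_pos: [0.5006, -0.1132, 0.0675]
orientation: [0.971, -0.24, 0.0, 0.001]
wrist_force: [-1.3, -5.6, 0.4]
finger_gap: 0.0073
finger_force: 68.8
```

```bash
python3 -c "
from h import *
st()"
```

```text
t 11.93 tcp [ 0.5006 -0.1132  0.0675] head -27.79 F [-1.3 -5.6  0.4] T [-0.96  0.27 -0.15] gap 0.0073 q6 1.73
r 0.1048 posang -25.34 Ftang -5.64 Frad 1.28
```

Emit:
servo_tool(
  motion=[
    [0,-0.0001,-0.0042,0,0,0,0.04],
    [0,-0.0001,-0.0042,0.0001,0,0,0.04],
    [0,-0.0001,-0.0042,0,0,0,0.04],
    [0,-0.0001,-0.0042,0,0,0,0.04],
    [0,-0.0001,-0.0042,0.0001,0,0,0.04],
    [0,-0.0001,-0.0042,0,0,0,0.04],
    [0,-0.0001,-0.0042,0,0,0,0.04],
    [0,-0.0001,-0.0042,0.0001,0,0,0.04],
    [0,0,0,0,0,0,0],
  ],
)

```text
time: 13.05
tool_pos: [0.5194, -0.0854, 0.0671]
orientation: [0.92, -0.391, 0.0, 0.001]
wrist_force: [-2.0, -6.2, -0.7]
finger_gap: 0.0075
finger_force: 68.8
```

```bash
python3 -c "
from h import *
st()"
```

```text
t 13.05 tcp [ 0.5194 -0.0854  0.0671] head -46.04 F [-2.  -6.2 -0.7] T [-0.94  0.21 -0.08] gap 0.0075 q6 2.11
r 0.105 posang -43.74 Ftang -5.91 Frad 2.85
```

Emit:
servo_tool(
  motion=[
    [0,0,0.001,0,0,0,-0.02],
    [0,0,0.001,0,0,0,-0.02],
    [0,-0.005,0,0,0,0,0],
    [0,0,0,0,0,0,0],
  ],
)

```text
time: 13.55
tool_pos: [0.5134, -0.0827, 0.0668]
orientation: [0.928, -0.373, -0.001, 0.001]
wrist_force: [-3.9, -4.8, 1.4]
finger_gap: 0.0072
finger_force: 69.1
```

```bash
python3 -c "
from h import *
st(); arc(-44,16.3,9,.067,r=.147)"
```

```text
t 13.55 tcp [ 0.5134 -0.0827  0.0668] head -43.79 F [-3.9 -4.8  1.4] T [-0.64  0.51 -0.35] gap 0.0072 q6 2.07
r 0.1113 posang -42.6 Ftang -6.12 Frad 0.38
[[0,0.001,0.0172,-0.0001,0,0,-0.117],[0,0.001,0.0171,-0.0001,0,0,-0.117],[0,0.001,0.0172,-0.0001,0,0,-0.117],[0,0.001,0.0171,-0.0001,0,0,-0.117],[0,0.001,0.0172,-0.0002,0,0,-0.117],[0,0.001,0.0171,-0.0001,0,0,-0.117],[0,0.001,0.0172,-0.0001,0,0,-0.117],[0,0.001,0.0171,-0.0001,0,0,-0.116],[0,0.001,0.0172,-0.0001,0,0,-0.117]]
```

Emit:
servo_tool(
  motion=[
    [0,0,0.0015,0,0,0,0],
    [0,0,0.0015,0,0,0,0],
    [0,-0.002,0,0,0,0,0],
    [0,0,0,0,0,0,0],
  ],
)

```text
time: 14.05
tool_pos: [0.5116, -0.0824, 0.0672]
orientation: [0.928, -0.372, 0.0, -0.001]
wrist_force: [-1.5, -1.1, -0.8]
finger_gap: 0.0078
finger_force: 68.7
```

```bash
python3 -c "
from h import *
st()"
```

```text
t 14.05 tcp [ 0.5116 -0.0824  0.0672] head -43.67 F [-1.5 -1.1 -0.8] T [-0.35  0.09 -0.11] gap 0.0078 q6 2.06
r 0.1128 posang -42.08 Ftang -1.86 Frad -0.38
```

Emit:
servo_tool(
  motion=[
    [0,-0.008,0,0,0,0,0],
    [0,-0.012,0,0,0,0,0],
    [0,-0.014,0,0,0,0,0],
    [0,0.001,0.017,0,0,0,-0.117],
    [0,0.001,0.017,0,0,0,-0.117],
    [0,0.001,0.017,0,0,0,-0.117],
    [0,0.001,0.017,0,0,0,-0.117],
    [0,0.001,0.017,0,0,0,-0.117],
    [0,0.001,0.017,0,0,0,-0.117],
    [0,0.001,0.017,0,0,0,-0.117],
    [0,0.001,0.017,0,0,0,-0.117],
    [0,0.001,0.017,0,0,0,-0.117],
  ],
)

```text
time: 15.55
tool_pos: [0.4523, -0.2005, 0.0668]
orientation: [0.989, 0.147, 0.0, -0.001]
wrist_force: [-0.1, 0.0, -2.4]
finger_gap: 0.0078
finger_force: 68.6
```

Emit:
servo_tool(
  motion=[
    [0,0,0,0,0,0,0],
    [0,0,0,0,0,0,0],
  ],
)

```text
time: 15.8
tool_pos: [0.4524, -0.2001, 0.0668]
orientation: [0.99, 0.144, 0.0, -0.001]
wrist_force: [0.3, 0.2, -0.1]
finger_gap: 0.0076
finger_force: 68.6
```

```bash
cat > look.py <<'E'
from h import *
import sys,pickle
from scipy.optimize import least_squares
st(); c=get_calibration('wrist'); im,d=capture('wrist'); P=cloud(c,d); g=cv2.cvtColor(im,cv2.COLOR_BGR2GRAY)
cv2.imwrite('pics/%s.png'%sys.argv[1],cv2.resize(im,(800,600),interpolation=cv2.INTER_CUBIC))
pts=[]
for u in range(200,315):
    k=np.where((P[:70,u,2]>.08)&(P[:70,u,2]<.11))[0]
    if len(k): pts.append(P[k.max(),u])
pts=np.array(pts); f=lambda p:np.hypot(pts[:,0]-p[0],pts[:,1]-p[1])-.044
r=least_squares(f,[.595,-.157],loss='soft_l1',f_scale=.001); cc=r.x; print('cap c',cc,np.std(f(cc)))
m=np.zeros_like(g); m[:70,200:315]=g[:70,200:315]<45
Q=P[...,:2]-cc; rr=np.hypot(Q[...,0],Q[...,1])
n,l,s,ce=cv2.connectedComponentsWithStats(m)
for i in range(1,n):
    if s[i,4]>12:
        print('dark',s[i],ce[i]); X=onz(c,[(ce[i][0],s[i][1]+s[i][3]/2)],.086)[0]; v=cc-X[:2]; print('   hole',X,'r',np.hypot(*v),'head',np.degrees(np.arctan2(v[1],v[0])))
# bar edges by rows: bar bright vs neighbours, take depth
ax=[]
for v in range(85,215,4):
    k=[u for u in range(230,285) if abs(P[v,u,2]-.0885)<.008]
    if len(k)>8: ax.append(((k[0]+k[-1])/2,v))
ax=np.array(ax); print(len(ax),ax[0],ax[-1]); X=onz(c,ax,.086)[:,:2]
fl=cv2.fitLine(np.float32(X),cv2.DIST_HUBER,0,.01,.01).ravel(); fl[:2]*=np.sign(fl[0])
h=np.degrees(np.arctan2(fl[1],fl[0])); e=cc-fl[2:]; print('bar head',h,'cap centre left of bar line by mm',1e3*(fl[0]*e[1]-fl[1]*e[0]))
E
python3 look.py w4
```

```text
t 15.8 tcp [ 0.4524 -0.2001  0.0668] head 16.6 F [ 0.3  0.2 -0.1] T [0.02 0.04 0.02] gap 0.0076 q6 0.75
r 0.149 posang 16.41 Ftang 0.14 Frad 0.38
cap c [ 0.59520102 -0.15688753] 0.0003961089709031938
dark [255  15  27   8 143] [268.04195804  18.79020979]
   hole [ 0.55510557 -0.17397843  0.086     ] r 0.043586046248995036 head 23.08638078857544
33 [254.  85.] [254.5 213. ]
bar head 16.562023 cap centre left of bar line by mm -0.5628215366091476
```

View pics/w4.png

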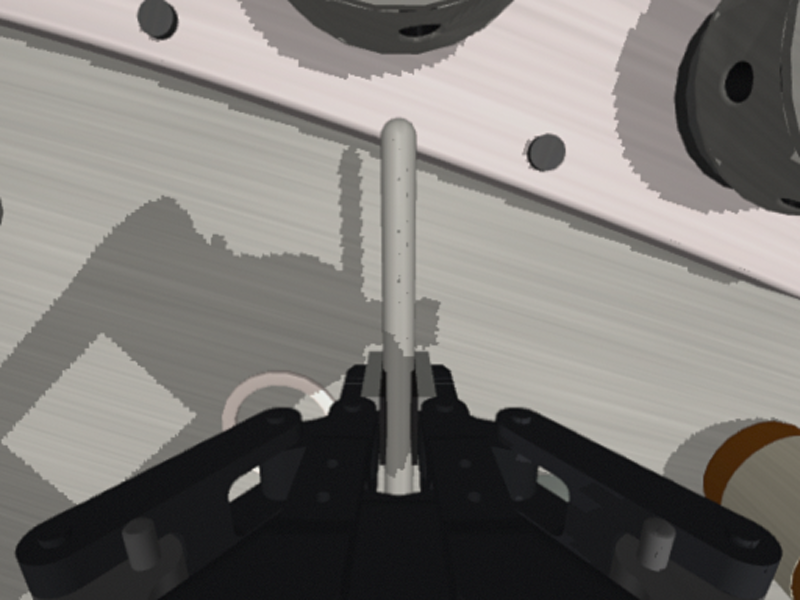

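Wrist view: the bar is straight with its tip at (398,120). The hole is at (419,30), heading about 23°, so the cap has turned about 50°. I'll align to that hole.

```bash
python3 -c "
from h import *
h=np.radians(23);p=(C[0]-.141*np.cos(h),C[1]-.141*np.sin(h),.067)
rows([(p,23)],0)"
```

```text
[[0,0.0088,0.0162,-0.0002,-0.002,-0.001,-0.111]]
```

Emit:
servo_tool(
  motion=[
    [0,0.0044,0.0081,0,-0.001,0,-0.055],
    [0,0.0044,0.0081,0,-0.001,0,-0.056],
    [0,0,0,0,0,0,0],
    [0,0,0,0,0,0,0],
  ],
)

```text
time: 16.35
tool_pos: [0.4659, -0.2132, 0.0668]
orientation: [0.98, 0.199, 0.0, 0.0]
wrist_force: [-0.2, 0.1, -1.2]
finger_gap: 0.0076
finger_force: 68.6
```

```bash
python3 look.py w5; python3 -c "
import cv2
g=cv2.imread('pics/w5.png',0);print(cv2.resize(g[:,330:480],None,fx=.2,fy=.2,interpolation=cv2.INTER_AREA)[6:20])"
```

```text
t 16.35 tcp [ 0.4659 -0.2132  0.0668] head 22.99 F [-0.2  0.1 -1.2] T [ 0.01  0.01 -0.02] gap 0.0076 q6 0.63
r 0.1407 posang 23.09 Ftang 0.17 Frad -0.11
cap c [ 0.59529059 -0.15686483] 0.0003428896556506746
dark [243  40  25   4  87] [254.90804598  41.32183908]
   hole [ 0.55491738 -0.17414767  0.086     ] r 0.04391687720343296 head 23.17465499847158
33 [254.  85.] [254.5 213. ]
bar head 23.224222 cap centre left of bar line by mm -0.49437369081100496
[[113 130 131 131 130 130 130 129 129 129 129 129 129 129 130 129 129 131
  132 133 133 134 134 135 136 137 128 108  87  78]
 [ 82  85 100 125 130 130 130 129 129 129 129 129 129 129 130 130 131 131
  132 133 134 135 134 134 119  95  82  83  71  64]
 [ 63  70  75  74  78  88  94 104 111 120 124 128 130 129 130 131 127 125
  117 110 101  93  84  75  74  74  66  64  67  66]
 [ 62  62  62  63  62  68  77  83  84  80  60  69  79  88  85  75  65  64
   83  84  81  77  65  62  63  65  66  67  68  68]
 [ 62  62  62  63  62  62  63  63  64  65  59  58  59  63  62  59  62  63
   66  65  64  62  63  67  66  68  68  68  67  68]
 [ 63  62  62  61  
[... 406 characters left out ...]
 78  88  76  74  77  72
   70  71  71  71  70  85 143 202 213 214 214 212]
 [143 144 146 147 136 108  73  65  62  62  62  62  62  63  63  63  64  65
   66  69  73  94 145 185 207 210 211 212 213 214]
 [144 144 144 144 146 148 146 137 128 116 108  98  86  79  82  92 105 116
  123 132 140 148 196 214 212 211 210 210 211 212]
 [145 144 144 144 144 145 146 147 148 146 143 143 144 141 143 144 145 145
  143 167 174 200 208 212 214 214 212 211 210 210]
 [166 165 149 144 144 144 144 147 149 147 148 146 143 146 143 176 165 162
  194 209 212 210 209 209 210 212 214 214 213 211]
 [200 212 208 178 159 198 180 181 204 181 155 196 180 173 205 210 211 207
  210 212 213 213 212 211 210 209 210 213 214 214]]
```

Emit:
servo_tool(
  motion=[
    [0,0.006,0.0005,-0.0003,0,0,0],
    [0,0.005,0,0,0,0,0],
    [0,0.004,0,0,0,0,0],
    [0,0.004,0,0,0,0,0],
    [0,0.004,0,0,0,0,0],
    [0,0,0,0,0,0,0],
  ],
)

```text
time: 17.15
tool_pos: [0.488, -0.2051, 0.0673]
orientation: [0.98, 0.2, 0.001, 0.0]
wrist_force: [0.2, 1.2, -1.2]
finger_gap: 0.0075
finger_force: 68.7
```

```bash
python3 -c "
from h import *
st()"
```

```text
t 17.15 tcp [ 0.488  -0.2051  0.0673] head 23.04 F [ 0.2  1.2 -1.2] T [ 0.11 -0.05  0.06] gap 0.0075 q6 0.66
r 0.1172 posang 23.69 Ftang 1.03 Frad 0.66
```

Emit:
servo_tool(
  motion=[
    [0,0.004,0,0,0,0,0],
    [0,0.004,-0.0003,0,0,0,0],
    [0,0.004,0,0,0,0,0],
    [0,0,-0.001,0,0,0,0.02],
    [0,0,-0.002,0,0,0,0.03],
    [0,0,-0.003,0,0,0,0.04],
    [0,0,-0.0042,0,0,0,0.04],
    [0,-0.0001,-0.0042,0.0001,0,0,0.04],
    [0,-0.0001,-0.0042,0,0,0,0.04],
    [0,-0.0001,-0.0042,0,0,0,0.04],
  ],
)

```text
time: 18.4
tool_pos: [0.4926, -0.1805, 0.0678]
orientation: [0.997, 0.074, 0.002, 0.003]
wrist_force: [1.6, -3.2, -3.1]
finger_gap: 0.0076
finger_force: 68.6
```

```bash
python3 -c "
from h import *
st()"
```

```text
t 18.4 tcp [ 0.4926 -0.1805  0.0678] head 8.54 F [ 1.6 -3.2 -3.1] T [-0.58 -0.28  0.14] gap 0.0076 q6 0.96
r 0.1051 posang 12.37 Ftang -3.52 Frad 0.9
```

Emit:
servo_tool(
  motion=[
    [0,0,-0.0042,0.0002,0,0,0.035],
    [0,-0.0001,-0.0042,0.0002,0,0,0.038],
    [0,-0.0001,-0.0042,0.0001,0,0,0.04],
    [0,-0.0001,-0.0042,0,0,0,0.04],
    [0,-0.0001,-0.0042,0.0001,0,0,0.04],
    [0,-0.0001,-0.0042,0,0,0,0.04],
    [0,-0.0001,-0.0042,0.0001,0,0,0.04],
    [0,-0.0001,-0.0042,0,0,0,0.04],
    [0,-0.0001,-0.0042,0.0001,0,0,0.04],
    [0,-0.0001,-0.0042,0,0,0,0.04],
  ],
)

```text
time: 19.65
tool_pos: [0.4919, -0.1391, 0.0669]
orientation: [0.993, -0.122, 0.001, 0.003]
wrist_force: [-1.0, -5.1, -0.6]
finger_gap: 0.0072
finger_force: 68.7
```

```bash
python3 -c "
from h import *
st()"
```

```text
t 19.65 tcp [ 0.4919 -0.1391  0.0669] head -14.0 F [-1.  -5.1 -0.6] T [-0.71  0.06  0.04] gap 0.0072 q6 1.43
r 0.1051 posang -10.37 Ftang -5.16 Frad -0.11
```

Emit:
servo_tool(
  motion=[
    [0,-0.0001,-0.0042,0,0,0,0.04],
    [0,-0.0001,-0.0042,0.0001,0,0,0.04],
    [0,-0.0001,-0.0042,0,0,0,0.04],
    [0,-0.0001,-0.0042,0.0001,0,0,0.04],
    [0,-0.0001,-0.0042,0,0,0,0.04],
  ],
)

```text
time: 20.27
tool_pos: [0.4977, -0.1189, 0.0665]
orientation: [0.975, -0.22, 0.001, 0.002]
wrist_force: [-0.7, -4.7, 0.2]
finger_gap: 0.0074
finger_force: 68.7
```

```bash
python3 -c "
from h import *
st()"
```

```text
t 20.27 tcp [ 0.4977 -0.1189  0.0665] head -25.45 F [-0.7 -4.7  0.2] T [-0.69  0.19  0.11] gap 0.0074 q6 1.67
r 0.1052 posang -21.86 Ftang -4.64 Frad 1.07
```

Emit:
servo_tool(
  motion=[
    [0,-0.0001,-0.002,0,0,0,0.019],
    [0,0,-0.002,0.0001,0,0,0.019],
    [0,-0.0001,-0.002,0,0,0,0.019],
    [0,0,-0.002,0,0,0,0.019],
  ],
)

```text
time: 20.78
tool_pos: [0.501, -0.1113, 0.0663]
orientation: [0.967, -0.257, 0.001, 0.002]
wrist_force: [-2.1, -5.0, 0.2]
finger_gap: 0.0077
finger_force: 68.7
```

```bash
python3 -c "
from h import *
st()"
```

```text
t 20.77 tcp [ 0.501  -0.1113  0.0663] head -29.74 F [-2.1 -5.   0.2] T [-0.75  0.28 -0.06] gap 0.0077 q6 1.76
r 0.1052 posang -26.35 Ftang -5.36 Frad 0.35
```

Emit:
servo_tool(
  motion=[
    [0,-0.0001,-0.002,0,0,0,0.019],
    [0,0,-0.002,0.0001,0,0,0.019],
    [0,-0.0001,-0.002,0,0,0,0.019],
    [0,0,-0.002,0,0,0,0.019],
  ],
)

```text
time: 21.28
tool_pos: [0.5048, -0.1042, 0.0661]
orientation: [0.956, -0.293, 0.001, 0.002]
wrist_force: [-2.6, -4.5, 0.4]
finger_gap: 0.0075
finger_force: 68.8
```

```bash
python3 -c "
from h import *
st()"
```

```text
t 21.27 tcp [ 0.5048 -0.1042  0.0661] head -34.09 F [-2.6 -4.5  0.4] T [-0.68  0.35 -0.04] gap 0.0075 q6 1.86
r 0.1052 posang -30.72 Ftang -5.21 Frad 0.04
```

Emit:
servo_tool(
  motion=[
    [0,-0.0001,-0.002,0,0,0,0.019],
    [0,0,-0.002,0.0001,0,0,0.019],
    [0,-0.0001,-0.002,0,0,0,0.019],
    [0,0,-0.002,0,0,0,0.019],
  ],
)

```text
time: 21.78
tool_pos: [0.5092, -0.0975, 0.066]
orientation: [0.944, -0.329, 0.0, 0.002]
wrist_force: [-3.7, -3.6, 0.2]
finger_gap: 0.0079
finger_force: 68.8
```

```bash
python3 -c "
from h import *
st()"
```

```text
t 21.77 tcp [ 0.5092 -0.0975  0.066 ] head -38.45 F [-3.7 -3.6  0.2] T [-0.68  0.39 -0.  ] gap 0.0079 q6 1.95
r 0.1053 posang -35.1 Ftang -5.07 Frad -0.99
```

Emit:
servo_tool(
  motion=[
    [0,-0.0001,-0.002,0,0,0,0.019],
    [0,0,-0.002,0.0001,0,0,0.019],
    [0,-0.0001,-0.002,0,0,0,0.019],
    [0,0,-0.002,0,0,0,0.019],
  ],
)

```text
time: 22.28
tool_pos: [0.514, -0.091, 0.0658]
orientation: [0.931, -0.365, 0.0, 0.002]
wrist_force: [-3.4, -3.3, 0.6]
finger_gap: 0.0074
finger_force: 68.8
```

```bash
python3 -c "
from h import *
st()"
```

```text
t 22.27 tcp [ 0.514  -0.091   0.0658] head -42.8 F [-3.4 -3.3  0.6] T [-0.61  0.47  0.01] gap 0.0074 q6 2.04
r 0.1053 posang -39.48 Ftang -4.75 Frad -0.55
```

Emit:
servo_tool(
  motion=[
    [0,-0.0001,-0.002,0,0,0,0.019],
    [0,0,-0.002,0.0001,0,0,0.019],
    [0,-0.0001,-0.002,0,0,0,0.019],
    [0,0,-0.002,0,0,0,0.019],
  ],
)

```text
time: 22.78
tool_pos: [0.5193, -0.0851, 0.0657]
orientation: [0.917, -0.4, 0.0, 0.002]
wrist_force: [-3.9, -3.4, 1.3]
finger_gap: 0.0074
finger_force: 68.8
```

```bash
python3 -c "
from h import *
st()"
```

```text
t 22.77 tcp [ 0.5193 -0.0851  0.0657] head -47.15 F [-3.9 -3.4  1.3] T [-0.58  0.57  0.04] gap 0.0074 q6 2.13
r 0.1053 posang -43.82 Ftang -5.15 Frad -0.44
```

Emit:
servo_tool(
  motion=[
    [0,-0.0001,-0.002,0,0,0,0.019],
    [0,0,-0.002,0.0001,0,0,0.019],
    [0,-0.0001,-0.002,0,0,0,0.019],
  ],
)

```text
time: 23.15
tool_pos: [0.5223, -0.0822, 0.0653]
orientation: [0.905, -0.426, -0.001, 0.004]
wrist_force: [-7.2, -7.4, 2.5]
finger_gap: 0.0072
finger_force: 69.1
```

```bash
python3 -c "
from h import *
st()"
```

```text
t 23.15 tcp [ 0.5223 -0.0822  0.0653] head -50.4 F [-7.2 -7.4  2.5] T [-1.32  1.07  0.07] gap 0.0072 q6 2.19
r 0.1052 posang -46.05 Ftang -10.29 Frad 0.36
```

Emit:
servo_tool(
  motion=[
    [0,0,-0.001,0,0,0,0],
    [0,0,0,0,0,0,0],
    [0,0,0,0,0,0,0],
  ],
)

```text
time: 23.52
tool_pos: [0.5225, -0.082, 0.0651]
orientation: [0.905, -0.426, -0.001, 0.004]
wrist_force: [-8.4, -8.0, 2.4]
finger_gap: 0.0074
finger_force: 69.1
```

```bash
python3 -c "
from h import *
st()"
```

```text
t 23.52 tcp [ 0.5225 -0.082   0.0651] head -50.4 F [-8.4 -8.   2.4] T [-1.37  1.19  0.  ] gap 0.0074 q6 2.19
r 0.1052 posang -46.22 Ftang -11.58 Frad -0.04
```

Emit:
servo_tool(
  motion=[
    [0,0,0.0015,0,0,0,-0.01],
    [0,0,0.0015,0,0,0,-0.01],
    [0,0,0.0015,0,0,0,-0.01],
    [0,0,0,0,0,0,0],
  ],
)

```text
time: 24.02
tool_pos: [0.5207, -0.0836, 0.0655]
orientation: [0.911, -0.412, 0.0, 0.002]
wrist_force: [-4.7, -3.7, 0.1]
finger_gap: 0.0076
finger_force: 68.9
```

```bash
python3 -c "
from h import *
st()"
```

```text
t 24.02 tcp [ 0.5207 -0.0836  0.0655] head -48.66 F [-4.7 -3.7  0.1] T [-0.82  0.56  0.06] gap 0.0076 q6 2.16
r 0.1054 posang -44.92 Ftang -5.93 Frad -0.77
```

Emit:
servo_tool(
  motion=[
    [0,0,0.0012,0,0,0,-0.01],
    [0,0,0.0012,0,0,0,-0.01],
    [0,0,0.0012,0,0,0,-0.01],
    [0,0,0,0,0,0,0],
  ],
)

```text
time: 24.52
tool_pos: [0.5192, -0.0849, 0.0655]
orientation: [0.917, -0.398, 0.001, 0.001]
wrist_force: [-2.9, -4.8, 0.5]
finger_gap: 0.0076
finger_force: 68.9
```

```bash
python3 -c "
from h import *
st()"
```

```text
t 24.52 tcp [ 0.5192 -0.0849  0.0655] head -46.9 F [-2.9 -4.8  0.5] T [-0.73  0.43 -0.09] gap 0.0076 q6 2.12
r 0.1055 posang -43.83 Ftang -5.47 Frad 1.24
```

Emit:
servo_tool(
  motion=[
    [0,0,0.0012,0,0,0,0],
    [0,0,0.0012,0,0,0,0],
    [0,0,0.0008,0,0,0,0],
    [0,0,0,0,0,0,0],
  ],
)

```text
time: 25.02
tool_pos: [0.518, -0.086, 0.0659]
orientation: [0.918, -0.397, 0.002, -0.001]
wrist_force: [2.4, 0.5, 0.5]
finger_gap: 0.0078
finger_force: 69.2
```

```bash
python3 -c "
from h import *
st()"
```

```text
t 25.02 tcp [ 0.518  -0.086   0.0659] head -46.84 F [2.4 0.5 0.5] T [-0.04 -0.5   0.27] gap 0.0078 q6 2.11
r 0.1056 posang -42.97 Ftang 2.02 Frad 1.42
```

Emit:
servo_tool(
  motion=[
    [0,0,-0.0005,0,0,0,-0.01],
    [0,0,0,0,0,0,-0.01],
    [0,0,0,0,0,0,0],
  ],
)

```text
time: 25.4
tool_pos: [0.5175, -0.0865, 0.0656]
orientation: [0.921, -0.389, 0.001, 0.0]
wrist_force: [1.7, -1.8, 0.7]
finger_gap: 0.0073
finger_force: 69.0
```

```bash
python3 -c "
from h import *
st()"
```

```text
t 25.4 tcp [ 0.5175 -0.0865  0.0656] head -45.74 F [ 1.7 -1.8  0.7] T [-0.28 -0.28  0.07] gap 0.0073 q6 2.1
r 0.1057 posang -42.56 Ftang -0.16 Frad 2.41
```

Emit:
servo_tool(
  motion=[
    [0,-0.004,0,0,0,0,0],
    [0,-0.006,0,0,0,0,0],
    [0,0,0,0,0,0,0],
  ],
)

```text
time: 25.78
tool_pos: [0.5093, -0.0784, 0.0652]
orientation: [0.921, -0.389, -0.0, -0.0]
wrist_force: [0.1, 0.3, 1.6]
finger_gap: 0.0075
finger_force: 69.0
```

```bash
python3 -c "
from h import *
st()"
```

```text
t 25.77 tcp [ 0.5093 -0.0784  0.0652] head -45.73 F [0.1 0.3 1.6] T [-0.09  0.08 -0.01] gap 0.0075 q6 2.11
r 0.1171 posang -42.79 Ftang 0.3 Frad -0.18
```

Free of load. I'll withdraw fully and look at the cap from here.

Emit:
servo_tool(
  motion=[
    [0,-0.009,0,0,0,0,0],
    [0,-0.012,0,0,0,0,0],
    [0,-0.008,0,0,0,0,0],
    [0,0,0,0,0,0,0],
    [0,0,0,0,0,0,0],
  ],
)

```text
time: 26.4
tool_pos: [0.4902, -0.0583, 0.0655]
orientation: [0.921, -0.388, 0.001, 0.0]
wrist_force: [-0.9, -0.2, -0.6]
finger_gap: 0.0073
finger_force: 68.8
```

```bash
python3 look.py w6
```

```text
t 26.4 tcp [ 0.4902 -0.0583  0.0655] head -45.72 F [-0.9 -0.2 -0.6] T [0.01 0.02 0.01] gap 0.0073 q6 2.14
r 0.1448 posang -43.49 Ftang -0.79 Frad -0.49
cap c [ 0.59521724 -0.15735027] 0.0005925588331146219
dark [244  26  27   8 125] [256.712  29.64 ]
   hole [ 0.55989756 -0.13103681  0.086     ] r 0.04404405252917593 head -36.68642088512612
33 [254.  85.] [254.5 213. ]
bar head -45.757885 cap centre left of bar line by mm 6.046449243689279
```

View pics/w6.png

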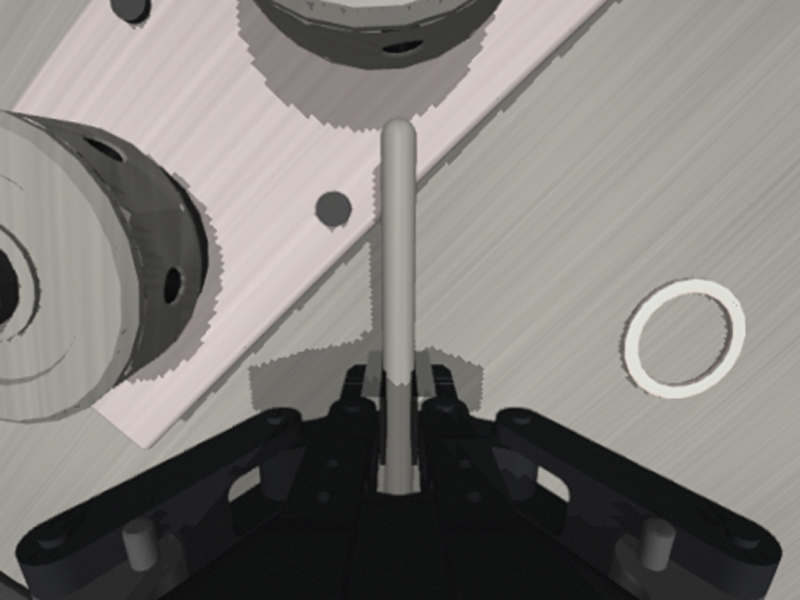

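Wrist view: the hole sits at (405,46), heading about −37°, so the cap has turned about 110° in total. That fits the 100 to 120° range, and the stop was felt. To confirm the cap is still home, I'll re-enter this hole aligned and push again.

```bash
python3 -c "
from h import *
h=np.radians(-36.7);p=(C[0]-.14*np.cos(h),C[1]-.14*np.sin(h),.0660)
rows([(p,-36.7)],0)"
```

```text
[[0,0.0063,0.0163,-0.0004,0,-0.002,-0.158]]
```

Emit:
servo_tool(
  motion=[
    [0,0.003,0.008,-0.0002,0,0,-0.079],
    [0,0.003,0.008,-0.0002,0,0,-0.079],
    [0,0,0,0,0,0,0],
    [0,0.006,0,0,0,0,0],
    [0,0.006,0,0,0,0,0],
    [0,0.004,0,0,0,0,0],
    [0,0.004,0,0,0,0,0],
    [0,0,0,0,0,0,0],
  ],
)

```text
time: 27.45
tool_pos: [0.5001, -0.0863, 0.066]
orientation: [0.949, -0.315, 0.001, 0.0]
wrist_force: [0.2, 0.1, -0.9]
finger_gap: 0.0073
finger_force: 68.8
```

```bash
python3 -c "
from h import *
st()"
```

```text
t 27.45 tcp [ 0.5001 -0.0863  0.066 ] head -36.69 F [ 0.2  0.1 -0.9] T [-0.08 -0.09  0.02] gap 0.0073 q6 1.93
r 0.1192 posang -36.97 Ftang 0.19 Frad 0.1
```

Emit:
servo_tool(
  motion=[
    [0,0.005,0,0,0,0,0],
    [0,0.005,0,0,0,0,0],
    [0,0.004,0,0,0,0,0],
    [0,0,-0.002,0,0,0,0.03],
    [0,0,-0.002,0,0,0,0.03],
    [0,0,-0.002,0,0,0,0.03],
    [0,0,0,0,0,0,0],
  ],
)

```text
time: 28.32
tool_pos: [0.5146, -0.0897, 0.066]
orientation: [0.934, -0.357, 0.001, 0.0]
wrist_force: [0.2, -0.0, -0.8]
finger_gap: 0.0074
finger_force: 68.9
```

```bash
python3 -c "
from h import *
st()"
```

```text
t 28.32 tcp [ 0.5146 -0.0897  0.066 ] head -41.84 F [ 0.2 -0.  -0.8] T [-0.15 -0.09 -0.03] gap 0.0074 q6 2.02
r 0.1057 posang -40.25 Ftang 0.12 Frad 0.15
```

Emit:
servo_tool(
  motion=[
    [0,0,-0.002,0,0,0,0.03],
    [0,0,-0.002,0,0,0,0.03],
    [0,0,-0.001,0,0,0,0.01],
    [0,0,0,0,0,0,0],
  ],
)

```text
time: 28.82
tool_pos: [0.5177, -0.0863, 0.0658]
orientation: [0.921, -0.39, 0.001, 0.0]
wrist_force: [-0.9, -1.7, -1.0]
finger_gap: 0.0076
finger_force: 69.0
```

```bash
python3 -c "
from h import *
st()"
```

```text
t 28.82 tcp [ 0.5177 -0.0863  0.0658] head -45.86 F [-0.9 -1.7 -1. ] T [-0.31  0.08  0.08] gap 0.0076 q6 2.1
r 0.1057 posang -42.75 Ftang -1.91 Frad 0.48
```

Emit:
servo_tool(
  motion=[
    [0,0,-0.002,0,0,0,0.02],
    [0,0,-0.002,0,0,0,0.02],
    [0,0,-0.001,0,0,0,0.01],
    [0,0,0,0,0,0,0],
  ],
)

```text
time: 29.32
tool_pos: [0.5204, -0.0835, 0.0656]
orientation: [0.911, -0.413, -0.0, 0.002]
wrist_force: [-4.3, -4.8, 0.0]
finger_gap: 0.0075
finger_force: 69.1
```

```bash
python3 -c "
from h import *
st()"
```

```text
t 29.32 tcp [ 0.5204 -0.0835  0.0656] head -48.78 F [-4.3 -4.8  0. ] T [-0.8   0.56  0.02] gap 0.0075 q6 2.16
r 0.1056 posang -44.83 Ftang -6.43 Frad 0.32
```

Emit:
servo_tool(
  motion=[
    [0,0,-0.0015,0,0,0,0.01],
    [0,0,-0.0015,0,0,0,0.01],
    [0,0,-0.001,0,0,0,0.01],
    [0,0,0,0,0,0,0],
  ],
)

```text
time: 29.82
tool_pos: [0.5221, -0.0819, 0.0653]
orientation: [0.904, -0.427, -0.001, 0.003]
wrist_force: [-7.3, -6.5, 0.7]
finger_gap: 0.0073
finger_force: 69.2
```

```bash
python3 -c "
from h import *
st()"
```

```text
t 29.82 tcp [ 0.5221 -0.0819  0.0653] head -50.52 F [-7.3 -6.5  0.7] T [-1.22  1.02 -0.03] gap 0.0073 q6 2.19
r 0.1056 posang -46.13 Ftang -9.75 Frad -0.33
```

The force rises straight through with no plateau at the same position as before, so the cap is at the hard stop. I'll unload by reversing the moves, then withdraw.

Emit:
servo_tool(
  motion=[
    [0,0,0.002,0,0,0,-0.015],
    [0,0,0.002,0,0,0,-0.015],
    [0,0,0.002,0,0,0,-0.02],
    [0,0,0.003,0,0,0,-0.03],
    [0,0,0.002,0,0,0,-0.03],
    [0,0,0.002,0,0,0,-0.03],
    [0,0,0.002,0,0,0,-0.03],
    [0,0,0.001,0,0,0,-0.015],
    [0,0,0,0,0,0,0],
  ],
)

```text
time: 30.95
tool_pos: [0.5134, -0.091, 0.0661]
orientation: [0.94, -0.341, 0.001, -0.0]
wrist_force: [0.2, -2.3, -1.0]
finger_gap: 0.0074
finger_force: 69.0
```

```bash
python3 -c "
from h import *
st()"
```

```text
t 30.95 tcp [ 0.5134 -0.091   0.0661] head -39.82 F [ 0.2 -2.3 -1. ] T [-0.31 -0.07 -0.06] gap 0.0074 q6 1.98
r 0.1059 posang -39.29 Ftang -1.62 Frad 1.59
```

Emit:
servo_tool(
  motion=[
    [0,-0.006,0,0,0,0,0],
    [0,-0.01,0,0,0,0,0],
    [0,-0.012,0,0,0,0,0],
    [0,-0.012,0,0,0,0,0],
    [0,0,0,0,0,0,0],
    [0,0,0,0,0,0,0],
  ],
)

```text
time: 31.7
tool_pos: [0.4824, -0.0653, 0.066]
orientation: [0.94, -0.341, 0.001, 0.0]
wrist_force: [-0.7, 0.5, -1.4]
finger_gap: 0.0075
finger_force: 68.9
```

```bash
python3 look.py w7; python3 - <<'E'
from h import *
p=get_obs()['tool_pos']
a=((p[0],p[1],.15),-39.8);b=((.4963,.2972,.15),4.2)
rows(lin(a,b,9),0,a)
E
```

```text
t 31.7 tcp [ 0.4824 -0.0653  0.066 ] head -39.82 F [-0.7  0.5 -1.4] T [-0.05  0.01  0.01] gap 0.0075 q6 2.02
r 0.1461 posang -39.38 Ftang -0.08 Frad -0.88
cap c [ 0.59514371 -0.1574413 ] 0.0005174457472962361
dark [245  25  27   7 130] [257.89230769  27.48461538]
   hole [ 0.55947987 -0.13118747  0.086     ] r 0.044285140521334 head -36.358524939508555
33 [255.  85.] [255. 213.]
bar head -39.827347 cap centre left of bar line by mm 1.4992349626827064
[[0,-0.0246,-0.0319,0,0,0,-0.085],[0,-0.0218,-0.034,0,0,0,-0.086],[0,-0.0189,-0.0356,0,0,0,-0.085],[0,-0.0157,-0.0371,0,0,0,-0.085],[0,-0.0125,-0.0384,0,0,0,-0.086],[0,-0.0092,-0.0392,0,0,0,-0.085],[0,-0.0058,-0.0399,0,0,0,-0.085],[0,-0.0024,-0.0403,0,0,0,-0.086],[0,0.0011,-0.0403,0,0,0,-0.085]]
```

Emit:
servo_tool(
  motion=[
    [0,0,0,-0.042,0,0,0],
    [0,0,0,-0.042,0,0,0],
    [0,-0.0246,-0.032,0,0,0,-0.085],
    [0,-0.022,-0.034,0,0,0,-0.086],
    [0,-0.019,-0.0356,0,0,0,-0.085],
    [0,-0.0157,-0.037,0,0,0,-0.085],
    [0,-0.0125,-0.0384,0,0,0,-0.086],
    [0,-0.009,-0.039,0,0,0,-0.085],
    [0,-0.006,-0.04,0,0,0,-0.085],
    [0,-0.0024,-0.04,0,0,0,-0.086],
    [0,0.001,-0.04,0,0,0,-0.085],
    [0,0,0,0,0,0,0],
  ],
)

```text
time: 33.25
tool_pos: [0.4957, 0.2992, 0.1491]
orientation: [0.999, 0.038, 0.0, 0.0]
wrist_force: [-0.2, -0.1, -1.4]
finger_gap: 0.0074
finger_force: 68.9
```

Emit:
servo_tool(
  motion=[
    [0,0,0,0,0,0,0],
    [0,0,0,0,0,0,0],
  ],
)

```text
time: 33.5
tool_pos: [0.496, 0.2957, 0.1495]
orientation: [0.999, 0.036, 0.001, 0.001]
wrist_force: [-0.1, -0.7, -1.3]
finger_gap: 0.008
finger_force: 68.9
```

```bash
python3 - <<'E'
from h import *
show(); c=get_calibration('wrist'); im,d=capture('wrist'); cv2.imwrite('pics/w8.png',cv2.resize(im,(800,600),interpolation=cv2.INTER_CUBIC))
rows([((.4963,.2972,.09),4.2)],0)
P=cloud(c,d)
# cheeks: points between z .055 and .075 near rest, away from bar height .169
m=(P[...,2]>.058)&(P[...,2]<.076)&(abs(P[...,0]-.498)<.09)&(abs(P[...,1]-.298)<.04)
q=P[m]; print(len(q))
for s in (1,-1):
    k=q[s*(q[:,0]-.498)>0]; 
    if len(k): print(s,k.mean(0),k.min(0),k.max(0))
E
```

```text
t 33.5 tcp [0.496  0.2957 0.1495] head 4.07 F [-0.1 -0.7 -1.3] T [ 0.01 -0.01  0.03] gap 0.008 q6 1.94
[[0,0.0003,-0.0015,0.0596,0.001,-0.001,-0.002]]
357
1 [0.55455261 0.30423875 0.06647531] [0.54859202 0.2826431  0.05800554] [0.56077931 0.32303271 0.07155735]
```

View pics/w8.png

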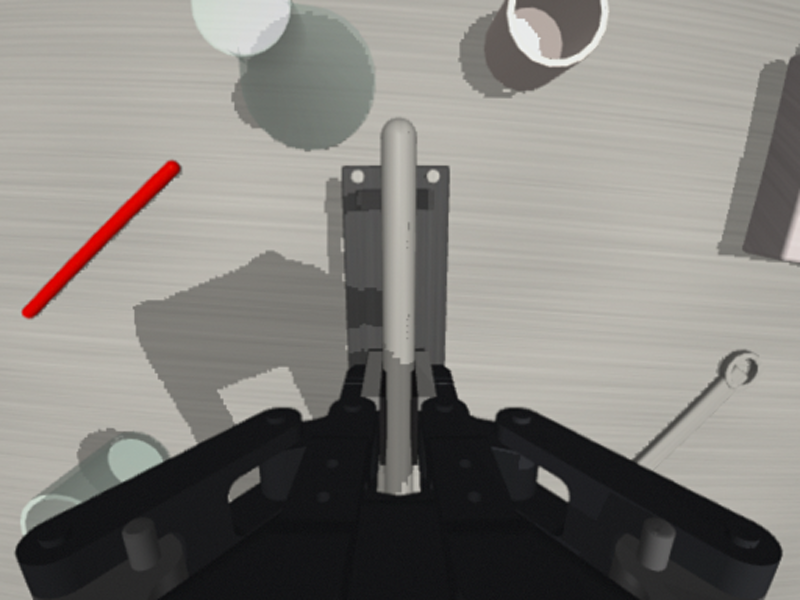

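Wrist view: the held bar, tip at (399,122), lies over the dark rest (plate centre at about (396,260)), needing about 1.4 mm to the left. I'll lower it.

Emit:
servo_tool(
  motion=[
    [0,0.0003,-0.0014,0.02,0,0,-0.002],
    [0,0,0,0.025,0,0,0],
    [0,0,0,0.025,0,0,0],
    [0,0,0,0.02,0,0,0],
    [0,0,0,0.012,0,0,0],
    [0,0,0,0,0,0,0],
    [0,0,0,0,0,0,0],
  ],
)

```text
time: 34.42
tool_pos: [0.4969, 0.2983, 0.0487]
orientation: [0.999, 0.037, 0.002, 0.0]
wrist_force: [0.1, 0.2, -1.2]
finger_gap: 0.0073
finger_force: 68.9
```

```bash
python3 -c "
from h import *
show()"
```

```text
t 34.42 tcp [0.4969 0.2983 0.0487] head 4.27 F [ 0.1  0.2 -1.2] T [-0.08 -0.01  0.01] gap 0.0073 q6 1.94
```

Emit:
servo_tool(
  motion=[
    [0,0,0.0005,0.005,0,0,0],
    [0,0,0,0.004,0,0,0],
    [0,0,0,0.004,0,0,0],
    [0,0,0,0.003,0,0,0],
    [0,0,0,0,0,0,0],
    [0,0,0,0,0,0,0],
  ],
)

```text
time: 35.17
tool_pos: [0.4961, 0.2976, 0.0322]
orientation: [0.999, 0.037, 0.001, 0.0]
wrist_force: [-3.4, -1.0, 5.6]
finger_gap: 0.0078
finger_force: 69.6
```

```bash
python3 -c "
from h import *
show()"
```

```text
t 35.17 tcp [0.4961 0.2976 0.0322] head 4.29 F [-3.4 -1.   5.6] T [-0.28  0.46 -0.06] gap 0.0078 q6 1.94
```

Emit:
servo_tool(
  motion=[
    [20,0,0,0,0,0,0],
    [30,0,0,0,0,0,0],
    [50,0,0,0,0,0,0],
    [60,0,0,0,0,0,0],
    [60,0,0,0,0,0,0],
    [60,0,0,0,0,0,0],
  ],
)

```text
time: 35.92
tool_pos: [0.4962, 0.2976, 0.0316]
orientation: [0.999, 0.037, 0.001, 0.0]
wrist_force: [0.7, 0.6, -0.7]
finger_gap: 0.0511
finger_force: 0.0
```

Emit:
servo_tool(
  motion=[
    [60,0,0,-0.01,0,0,0],
    [60,0,0,-0.03,0,0,0],
    [60,0,0,-0.04,0,0,0],
    [60,-0.02,0,-0.04,0,0,0],
    [60,-0.03,0,-0.03,0,0,0],
    [60,-0.03,0,-0.02,0,0,0],
    [60,0,0,0,0,0,0],
    [60,0,0,0,0,0,0],
  ],
)

```text
time: 36.92
tool_pos: [0.4164, 0.2917, 0.2015]
orientation: [0.999, 0.037, 0.001, 0.0]
wrist_force: [-0.0, -0.6, -0.6]
finger_gap: 0.0512
finger_force: 0.0
```

```bash
python3 - <<'E'
from h import *
show(); c=get_calibration('wrist'); im,d=capture('wrist')
t,_=capture('scene')
a=cv2.resize(im,(512,384)); b=cv2.resize(t[130:300,110:320],(260,210)); b=cv2.copyMakeBorder(b,0,174,0,0,cv2.BORDER_CONSTANT)
cv2.imwrite('pics/w9.png',np.hstack([a,b]))
P=cloud(c,d); m=(abs(P[...,0]-.498)<.035)&(abs(P[...,1]-.298)<.03)&(P[...,2]>.03)
q=P[m]; print('bar mid',len(q),np.median(q,0),np.percentile(q[:,2],95))
f=cv2.fitLine(np.float32(q),cv2.DIST_HUBER,0,.01,.01).ravel(); print(f)
E
```

```text
t 36.92 tcp [0.4164 0.2917 0.2015] head 4.29 F [-0.  -0.6 -0.6] T [ 0.04 -0.    0.02] gap 0.0512 q6 2.0
bar mid 1894 [0.48221076 0.29780692 0.34390962] 0.343909620098293
[-0.06138584 -0.00233319  0.99811137  0.48753992  0.29800913  0.2570104 ]
```

View pics/w9.png

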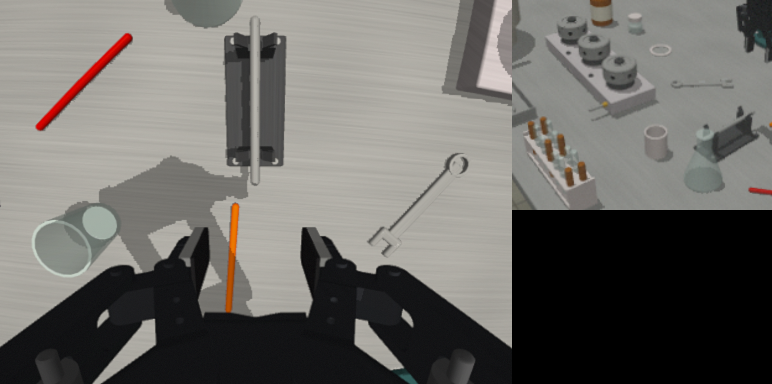

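Wrist view: the bar lies in both notches of the dark rest, from (255,20) to (255,183), and the bystanders are unmoved. I'll check it is level and hand in.

```bash
python3 - <<'E'
from h import *
from plant import sign_off
c=get_calibration('wrist'); im,d=capture('wrist'); P=cloud(c,d); P[d==0]=0
z=[np.median(P[v,254:257,2]) for v in (30,60,100,140,175)]; print(np.round(z,4))
if max(abs(np.array(z)-.055))<.004: print(sign_off())
E
```

```text
[0.0541 0.054  0.0535 0.0552 0.0542]
the job is handed in; nothing more can be done
None
```

The middle cap is screwed home: it turned about 110° to the hard stop, confirmed by a second push with at most about 12 N sideways on the bar. The bar is back level in both notches of its rest, the last view shows the other things undisturbed, and the job was handed in at about 37 s.

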